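# Make up the wafer kit and the calibration kit for the probe microscope

## Task

Make up the two microscope kits from the stock on the grey pad. The wafer kit, in the tray with two round pockets, gets the large chuck and the jar of sample discs (chuck in the large pocket, jar in the smaller); the calibration kit, in the tray with three pockets, gets the step-height standard, the probe box and the short stout objective, each in the pocket of its own shape. Set every piece down upright and flat on the floor of its pocket without letting it drop, and leave the small chuck and the slim objective where they stand.

Things in the scene. Friction and masses are not known exactly. Their poses are not given: they have to be found in the camera images.
- chuck: The large vacuum chuck: a plain steel disc 60 mm in diameter, 18 mm thick, with fine concentric grooves on top; about 0.3 kg. Lies flat. On the grey pad (its top 2 mm above the bench); origin: centre of underside, z up. All the stock, loupe and tape roll included, stands apart: at least 25 mm clear round each piece.
- jar: The jar of sample discs: a small round clear jar with a white screw cap, 44 mm in diameter (cap and body alike), 45 mm tall, steel discs inside; about 60 g. On the grey pad (its top 2 mm above the bench); origin: centre of underside, z up. 
- probe_box: The probe box: a flat square plastic box, black below with a clear lid and rows of tiny probes in it, 50 x 50 mm, 18 mm high, closed; about 50 g. Its x and y axes are square to its sides. On the grey pad (its top 2 mm above the bench); origin: centre of underside, z up. 
- standard: The step-height standard: an oblong steel block 70 mm long (its x axis), 25 mm wide (its y axis), 18 mm high, a small dark square chip in the middle of its top and a screw near each end; about 0.22 kg. On the grey pad (its top 2 mm above the bench); origin: centre of underside, z up. 
- objective: The short, stout microscope objective: an aluminium barrel standing on its black cap, lens up, 40 mm in diameter from the foot to 30 mm height, tapering above that to a 20 mm nose, 48 mm tall in all; about 0.18 kg. On the grey pad (its top 2 mm above the bench); origin: centre of underside, z up. 
- small_chuck: The small vacuum chuck, which stays in the stock: the same kind of grooved steel disc but only 36 mm in diameter, 18 mm thick. On the grey pad (its top 2 mm above the bench); origin: centre of underside, z up. 
- slim_objective: The long, slim microscope objective, which stays in the stock: 23 mm in diameter, 62 mm tall, lens up. On the grey pad (its top 2 mm above the bench); origin: centre of underside, z up. 
- wafer_tray: Wafer tray: light-grey plastic plate 104 (x) x 188 (y) x 11 mm high, fixed to the bench, with two round dark-floored pockets, 6 mm deep, floor 5 mm above the bench. Origin: centre of its underside, z up. Large pocket, 76 mm diameter, centre x = 0, y = -42 mm: for the large chuck. Smaller, 60 mm diameter, centre x = 0, y = +50 mm: for the jar.
- calib_tray: Calibration tray: light-grey plate 166 (x) x 178 (y) x 11 mm high, fixed to the bench, three dark-floored pockets 6 mm deep, floor 5 mm above the bench. Origin: centre of underside, z up. Pockets: oblong 41 (x) x 86 (y) mm at x -50, y 0 mm for the standard; square 66 x 66 mm at x 34, y 40 mm, sides along x and y, for the probe box; round, 56 mm, at x 34, y -48 mm for the objective.

How it is judged:
By the outcome, as a careful person would: the job done as asked, in the order asked, and still so for the second after the job is handed in, with the robot touching nothing.
It also fails if it takes over 128 s, if anything falls off the work surface, if the arm or the gripper's body presses on something with over 40 N, if the wrist force passes 120 N, or if a joint passes its speed limit or range.

## Robot

A 6-joint arm with a two-finger parallel gripper is mounted at the origin on the work surface. World frame = base frame: x ahead of the robot, y to its left, z up, the work surface at z = 0. Lengths are in m, angles in rad, forces in N, time in s.
With the tool pointing down it reaches from about 0.225 to 0.875 m from the base axis. Payload 3.4 kg.
Tool frame: the origin (TCP) lies at the very end of the fingers, on their centre line; the grasp point (between the pads) lies 19 mm behind it; z points along the fingers, y is the direction in which the jaws open and shut (so a half turn about z gives the same grasp; the last joint's range is limited). The gripper opens to 85 mm and grips with 20 to 120 N. Pads are 22 mm wide; open, the fingers measure 114 mm over their backs; the gripper's body (76 mm by 85 mm) begins 54 mm behind the grasp point. The pads swing forward as they close: fully open they stand 13 mm farther back than shut.
Start: joints at [1.036, 0.276, 1.505, -0, 1.361, -0.121], TCP at [0.231, 0.526, 0.231] pointing down, gripper open.
Joint ranges: [-2.89, 2.89], [-0.75, 2.08], [0.22, 2.7], [-1.18, 4.32], [0.11, 2.71], [-2.7, 2.7]. Speed limits (rad/s): [2.57, 2.57, 3.14, 3.14, 3.14, 3.14].

## Interface

Orientations are given as a unit quaternion [w, x, y, z].
In Python, from rig import get_state, get_image, calibration, sign_off gives the robot as it stands. The module is installed in compiled form; this text tells all that it offers.
- The arm moves only by the tool drive_tool, never from a script. Its argument "targets" is one flat list of numbers, 7 for each row, row after row: the turn, a rotation vector about the tool's x, y, z in degrees, then the shift along the tool's x, y, z in mm, then the opening, from 0 (shut) to 1 (fully open). In form: [wx, wy, wz, tx, ty, tz, fingers, wx, wy, wz, tx, ty, tz, fingers, ...]. A call has 1 to 12 rows; each row shifts and turns the commanded pose from where the row before left it, along the tool's axes as they then stand; what a row does not reach is not made up. A row lasts 1/8 s, in which the tool goes at most 62.5 mm and 10.7 degrees, less where a joint would pass 70% of its speed; a pose out of reach is approached as far as the arm can. A call is refused whole if a number of a shift passes 62.5 or a number of a turn 10.7, either way. A call with a gripper value outside its range is refused whole. The fingers move at their own pace and stop on an object; "grip_force" is the grip in N (left out, the last holds). Time passes only in rows, so rows that do not move let the fingers close. It gives the time, the measured TCP pose, the force and the opening at its end, in the units of the state.
- get_state(): the state, without advancing time (a new reading comes with each control period).
- get_image(name): name is "scene" or "top" or "wrist"; returns the picture (400x640x3 uint8, red, green, blue); there is no depth.
- calibration(name): a dict with "mtx" (3x3 intrinsics, pixels), "distortion" ([k1, k2, p1, p2, k3] as OpenCV has them; the pictures are not rectified), "world_to_cam" (4x4, takes a point from world to camera coordinates); the wrist camera has in their place "hand_eye" (4x4, takes a point from camera to tool coordinates, whose origin is the TCP and whose axes are the flange's). Camera axes: x right, y down, z forward; pixel columns grow to the right and rows downward; lengths in m; the calibration is good to about 2 mm. A picture is of the moment at which its call begins: read the wrist's pose just before it. calibration takes no time and is no camera call.
- sign_off(): hands the job in, once; it reports no verdict.
The state is a dict: "clock": time; "qpos": joint angles; "qd": joint speeds; "effort": joint torques, N m; "position": TCP position; "ee_rot": TCP orientation; "contact_force": force on the tool from outside, world axes, zero at the start; "moment": the same for the moment, N m; "width": finger opening in m.
Only numpy, scipy, OpenCV 4.12 (cv2) and the standard library are available. Lean on these libraries where they do the work, as an engineer would, in place of code of your own. Each camera call takes 0.05 s, during which the arm holds its last target.

## Working session

There is one attempt and no reset: what is moved stays moved. The work goes in short steps, Python scripts to look and compute and a tool call to move; the robot and the scene stay as the last step left them, time stands still between calls to the robot, and variables do not carry over. Pictures are saved under pics/ and viewed, and the job is handed in when it is done.

Besides the shell and the picture viewer there is one more tool, called after "Call:" as name(argument=value, ...) on one line, values as JSON. drive_tool: Moves the arm, as the interface text tells. Its arguments: {"type":"object","properties":{"targets":{"type":"array"},"grip_force":{"type":"number"}},"required":["targets"]}

```bash
mkdir -p pics; ls
python3 - <<'E'
from rig import *
import cv2,numpy as np
s=get_state();print(s)
for n in ["scene","top","wrist"]:
    im=get_image(n);cv2.imwrite(f"pics/{n}0.png",cv2.cvtColor(im,cv2.COLOR_RGB2BGR))
    c=calibration(n);print(n,{k:np.round(np.array(v),4).tolist() for k,v in c.items()})
E
```

```text
pics
{'clock': 0.0, 'qpos': array([ 1.03599863e+00,  2.76581220e-01,  1.50614898e+00, -2.70412422e-05,
        1.36067185e+00, -1.20994732e-01]), 'qd': array([ 0.00084572,  0.00046331, -0.00124626, -0.00036464, -0.00016976,
       -0.00011436]), 'effort': array([-1.58168357e-03, -4.16771543e+01, -2.45800978e+01, -8.65155052e-04,
        1.12753763e-02, -4.56017730e-06]), 'position': array([0.23094361, 0.52600565, 0.23044124]), 'ee_rot': array([-2.78844582e-04,  2.05425602e-01,  9.78672317e-01, -8.60758301e-04]), 'contact_force': array([ 0.19961765, -0.6284344 ,  1.09421867]), 'moment': array([ 0.09894225,  0.0214666 , -0.0369342 ]), 'width': 0.08514549432660033}
scene {'mtx': [[392.3271, 0.0, 320.7753], [0.0, 392.3271, 193.9975], [0.0, 0.0, 1.0]], 'distortion': [0.0223, 0.0, 0.0, 0.0, 0.0], 'world_to_cam': [[-0.422, 0.9065, 0.0109, 0.2351], [0.5115, 0.248, -0.8227, -0.2545], [-0.7485, -0.3416, -0.5683, 1.2376], [0.0, 0.0, 0.0, 1.0]]}
top {'mtx': [[483.3326, 0.0, 307.8637], [0.0, 483.3326, 208.4571], [0.0, 0.0, 1.0]], 'distortion': [-0.0622, 0.0, 0.0, 0.0, 0.0], 'world_to_cam': [[-0.0269, -0.9994, 0.0213, -0.0002], [-0.9928, 0.0243, -0.1172, 0.5529], [0.1166, -0.0243, -0.9929, 1.1636], [0.0, 0.0, 0.0, 1.0]]}
wrist {'mtx': [[287.9914, 0.0, 317.4243], [0.0, 287.9914, 199.0527], [0.0, 0.0, 1.0]], 'distortion': [-0.0452, 0.0, 0.0, 0.0, 0.0], 'hand_eye': [[0.0007, -0.9639, -0.2662, 0.0677], [1.0, 0.0005, 0.0008, -0.0006], [-0.0006, -0.2662, 0.9639, -0.1413], [0.0, 0.0, 0.0, 1.0]]}
```

View pics/top0.png

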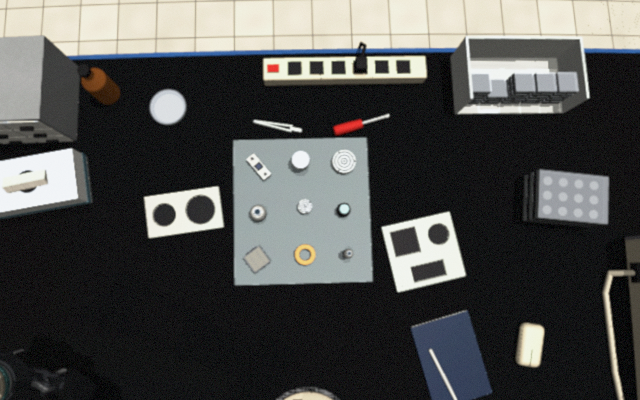

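View pics/scene0.png

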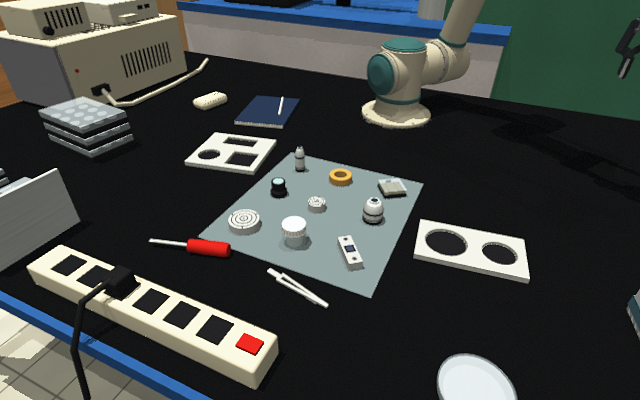

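View pics/wrist0.png

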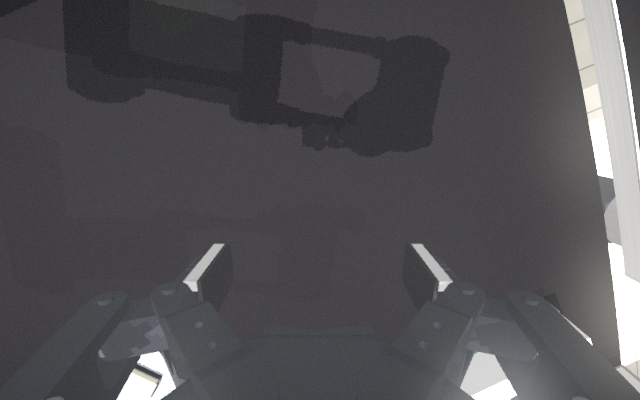

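```bash
cat > h.py <<'E'
from rig import *
import cv2,numpy as np
from scipy.spatial.transform import Rotation as R
def snap(n,f):
    s=get_state();im=get_image(n)
    cv2.imwrite(f"pics/{f}.png",cv2.cvtColor(im,cv2.COLOR_RGB2BGR))
    return s,im
def cam(n,s=None):
    c=calibration(n)
    K=np.array(c["mtx"]);D=np.array(c["distortion"])
    if n=="wrist":
        q=s["ee_rot"];T=np.eye(4);T[:3,:3]=R.from_quat([q[1],q[2],q[3],q[0]]).as_matrix();T[:3,3]=s["position"]
        C=T@np.array(c["hand_eye"])
    else: C=np.linalg.inv(np.array(c["world_to_cam"]))
    return K,D,C
def pix2w(cm,uv,z):
    K,D,C=cm
    p=cv2.undistortPoints(np.array(uv,float).reshape(-1,1,2),K,D).reshape(-1,2)
    d=np.c_[p,np.ones(len(p))]@C[:3,:3].T;o=C[:3,3]
    return o+d*((np.reshape(z,(-1,1))-o[2])/d[:,2:3])
def w2pix(cm,P):
    K,D,C=cm;W=np.linalg.inv(C)
    return cv2.projectPoints(np.array(P,float).reshape(-1,3),cv2.Rodrigues(W[:3,:3])[0],W[:3,3],K,D)[0].reshape(-1,2)
E
python3 - <<'E'
import cv2
im=cv2.imread('pics/top0.png')
cv2.imwrite('pics/top0a.png',cv2.resize(im[135:290,230:375],None,fx=5,fy=3.8*5/3.8*0.76,interpolation=cv2.INTER_CUBIC)[:600])
cv2.imwrite('pics/top0z.png',cv2.resize(im[140:290,235:370],None,fx=4,fy=4,interpolation=cv2.INTER_CUBIC))
a=im[180:245,140:230];b=im[205:295,375:470]
cv2.imwrite('pics/top0t.png',cv2.resize(cv2.hconcat([cv2.copyMakeBorder(a,0,25,0,0,cv2.BORDER_CONSTANT),b]),None,fx=4,fy=4,interpolation=cv2.INTER_CUBIC))
E
```

```text
(no output)
```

View pics/top0z.png

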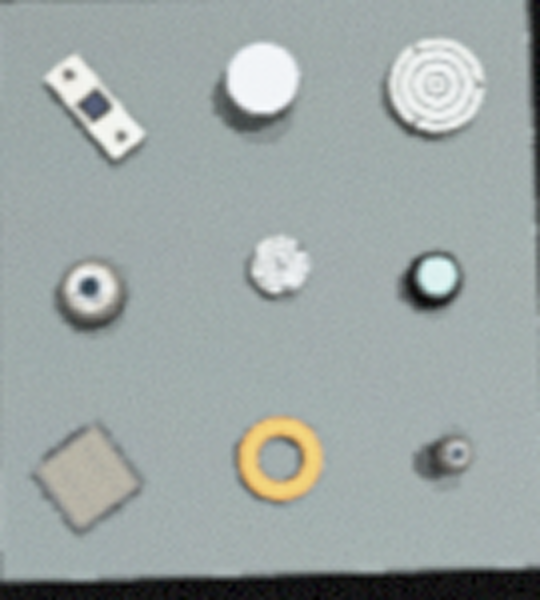

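View pics/top0t.png

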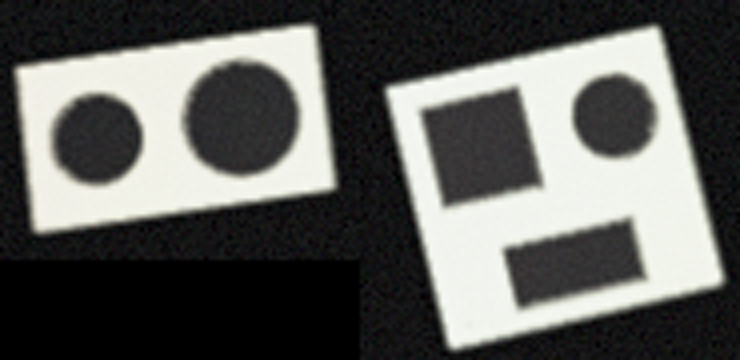

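```bash
cat >> h.py <<'E'
TR={"wafer":((.104,.188),dict(chuck=(0,-.042),jar=(0,.050))),
"calib":((.166,.178),dict(standard=(-.05,0),box=(.034,.040),obj=(.034,-.048)))}
def fit_tray(cm,uv,name):
    """uv: 4 outline corners in pixels, any order -> pose candidates x,y,yaw (mod 180 / check)"""
    P=pix2w(cm,uv,0.011)[:,:2]
    return P
E
python3 - <<'E'
from h import *
im=cv2.imread('pics/top0.png');cm=cam("top")
z=lambda p,o=(235,140):(np.array(p,float)+.5)/4-.5+np.array(o)
pts=dict(standard=((95,106),.020),jar=((263,78),.047),chuck=((436,86),.020),obj=((91,287),.050),box=((88,478),.020),small=((279,265),.02),loupe=((435,278),.03),tape=((280,460),.012),slim=((457,453),.064))
for k,(p,h) in pts.items(): print(k,np.round(pix2w(cm,z(p),h)[0],4))
for n,q,h in [("std",[(75,52),(146,132),(116,163),(43,80)],.02),("box",[(95,422),(145,482),(80,533),(33,476)],.02)]:
    w=pix2w(cm,z(q),h)[:,:2];e=np.roll(w,-1,0)-w;print(n,w.mean(0).round(4),np.linalg.norm(e,axis=1).round(4),np.degrees(np.arctan2(e[:,1],e[:,0])).round(1))
g=cv2.cvtColor(im,cv2.COLOR_BGR2GRAY)
for n,(x0,y0,x1,y1) in dict(wafer=(140,180,230,245),calib=(375,205,470,295)).items():
    b=(g[y0:y1,x0:x1]>150).astype(np.uint8)
    cs,hi=cv2.findContours(b,cv2.RETR_CCOMP,cv2.CHAIN_APPROX_NONE)
    for c,hh in zip(cs,hi[0]):
        if len(c)<15: continue
        w=pix2w(cm,c.reshape(-1,2)+[x0,y0],.011)[:,:2].astype(np.float32)*1000
        r=cv2.minAreaRect(w);m=cv2.moments(w.reshape(-1,1,2));print(n,hh[3],np.round(r[0],1),np.round(r[1],1),round(r[2],1),"cen",round(m['m10']/m['m00'],1),round(m['m01']/m['m00'],1))
E
```

```text
standard [0.6648 0.1073 0.02  ]
jar [0.6743 0.0012 0.047 ]
chuck [ 0.6728 -0.1086  0.02  ]
obj [0.5465 0.1091 0.05  ]
box [0.4314 0.1152 0.02  ]
small [ 0.5609 -0.0061  0.02  ]
loupe [ 0.5492 -0.1026  0.03  ]
tape [ 0.4396 -0.0037  0.012 ]
slim [ 0.4397 -0.1087  0.064 ]
std [0.6644 0.1074] [0.0686 0.0273 0.0707 0.027 ] [-140.   135.3   39.8  -49.2]
box [0.4313 0.115 ] [0.0484 0.0506 0.0456 0.0505] [-141.3  126.7   38.6  -50.2]
wafer -1 [555.  298.6] [105.3 190. ] 6.9 cen 555.0 298.7
wafer 0 [548.9 347.2] [59.9 58.1] 44.6 cen 549.3 347.6
wafer 0 [560. 257.] [75.9 75.9] 44.3 cen 560.3 256.6
calib -1 [ 440.3 -302.6] [167.5 180. ] 11.4 cen 440.4 -302.6
calib 0 [ 391.6 -312.3] [43.6 89.1] 11.5 cen 391.5 -312.2
calib 0 [ 466.1 -256.7] [68.5 69.5] 11.3 cen 466.1 -256.9
calib 0 [ 483.4 -342.5] [55.1 56.9] 42.4 cen 483.3 -342.7
```

Call:
drive_tool(targets=[0,0,0,-20,-12,0,1,0,0,0,-50,-31,0,1,0,0,0,-50,-31,0,1,0,0,0,-50,-31,0,1,0,0,0,-50,-31,0,1,0,0,0,-50,-31,0,1,0,0,0,-50,-31,0,1,0,0,0,-50,-31,0,1,0,0,0,-50,-31,0,1,0,0,0,-50,-31,0,0.88,0,0,0,-50,-31,0,0.88,0,0,0,-50,-31,0,0.88], grip_force=40)

```text
clock: 1.65
position: [0.6119, -0.0276, 0.231]
ee_rot: [-0.0, 0.206, 0.979, 0.0]
contact_force: [-0.1, 0.2, 0.3]
width: 0.0751
```

```bash
cat > mv.py <<'E'
from h import *
def goto(x,y,z=None,psi=None,s=None):
    """print tool-axis shift from measured pose; psi turn applied separately"""
    s=s or get_state();q=s["ee_rot"];M=R.from_quat([q[1],q[2],q[3],q[0]]).as_matrix()
    p=s["position"];ps=np.degrees(np.arctan2(M[1,1],M[0,1]))
    t=np.array([x,y,p[2] if z is None else z])
    print("pos",p.round(4),"psi",ps.round(2),"clk",round(s["clock"],2),"w",round(s["width"],4),"q6",np.round(s["qpos"],2))
    if psi is not None:
        print("turn wz",round(-((psi-ps+180)%360-180),2))
        a=np.radians(psi);Mn=np.array([[-np.sin(a),np.cos(a),0],[np.cos(a),np.sin(a),0],[0,0,-1]])
        print("shift after turn mm",((t-p)@Mn*1000).round(1))
    print("shift mm now",((t-p)@M*1000).round(1))
E
python3 - <<'E'
from mv import *
s,im=snap("wrist","w1");cm=cam("wrist",s)
for n,p in dict(chuck=(.6728,-.1086,.02),jar=(.6743,.0012,.047),std=(.6646,.1073,.02),obj=(.5465,.1091,.05),small=(.5609,-.0061,.02)).items(): print(n,w2pix(cm,p).round(1))
goto(.6728,-.1086,.2,s=s)
E
```

```text
chuck [[280.1 241.8]]
jar [[360.7 218. ]]
std [[433.7 171.6]]
obj [[411.9  74.1]]
small [[317.  130.5]]
pos [ 0.6119 -0.0276  0.231 ] psi 66.27 clk 1.65 w 0.0751 q6 [-0.16  0.33  1.42  0.    1.39 -1.32]
shift mm now [-88.3 -49.7  31. ]
```

View pics/w1.png

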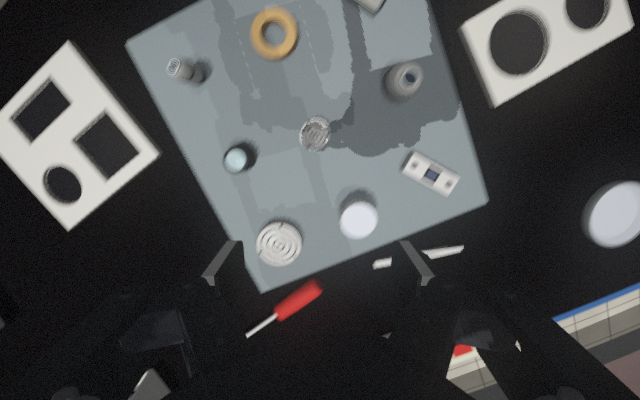

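Call:
drive_tool(targets=[0,0,0,-22,-12.5,25,0.88,0,0,0,-22,-12.5,30,0.88,0,0,0,-22,-12.5,30,0.88,0,0,0,-22,-12.5,26,0.88,0,0,0,0,0,0,0.88])

```text
clock: 2.33
position: [0.6706, -0.1079, 0.117]
ee_rot: [-0.003, 0.206, 0.979, 0.0]
contact_force: [0.1, -0.3, -0.1]
width: 0.075
```

Run:
```python
from mv import *
s,im=snap("wrist","w2");cm=cam("wrist",s)
goto(.6728,-.1086,.008,s=s)
print(w2pix(cm,(.6728,-.1086,.02)))
c=np.array(calibration("wrist")["hand_eye"])
# tool-frame points to pixels: finger tip guess
Ci=np.linalg.inv(c);K=cm[0]
for w,zb in [(.0751,0),(.0751,-.009),(.0751,-.013)]:
  for sg in (1,-1):
    for x in (.011,-.011):
      print(w,zb,sg,x,cv2.projectPoints(np.array([[x,sg*w/2,zb]]),cv2.Rodrigues(Ci[:3,:3])[0],Ci[:3,3],K,cm[1])[0].ravel().round(1))
```

```text
pos [ 0.6706 -0.1079  0.117 ] psi 66.2 clk 2.33 w 0.075 q6 [-0.26  0.51  1.43 -0.    1.21 -1.42]
shift mm now [ -2.9   0.4 109. ]
[[318.29153657 204.37617342]]
0.0751 0 1 0.011 [389.5 231.4]
0.0751 0 1 -0.011 [386.7 268.8]
0.0751 0 -1 0.011 [247.1 231.3]
0.0751 0 -1 -0.011 [249.8 268.7]
0.0751 -0.009 1 0.011 [393.8 238.2]
0.0751 -0.009 1 -0.011 [390.6 277.4]
0.0751 -0.009 -1 0.011 [242.8 238.1]
0.0751 -0.009 -1 -0.011 [245.9 277.4]
0.0751 -0.013 1 0.011 [395.9 241.4]
0.0751 -0.013 1 -0.011 [392.5 281.5]
0.0751 -0.013 -1 0.011 [240.8 241.4]
0.0751 -0.013 -1 -0.011 [244.1 281.5]
```

View pics/w2.png

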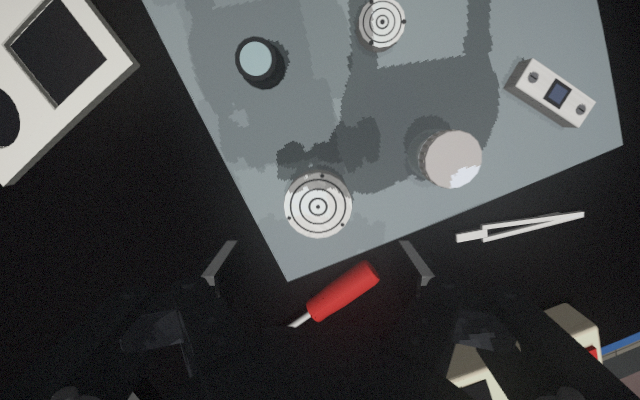

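Call:
drive_tool(targets=[0,0,0,-4,0.5,10,0.88,0,0,0,0,0,25,0.88,0,0,0,0,0,25,0.88,0,0,0,0,0,20,0.88,0,0,0,0,0,12,0.88,0,0,0,0,0,6,0.88,0,0,0,0,0,0,0.88,0,0,0,0,0,0,0.88])

```text
clock: 3.38
position: [0.6762, -0.1083, 0.0232]
ee_rot: [0.001, 0.205, 0.979, -0.0]
contact_force: [-0.3, -1.0, -0.9]
width: 0.0753
```

Run:
```python
from mv import *
s,im=snap("wrist","w3")
goto(.6740,-.1092,.006,s=s);print(s["ee_rot"].round(4),s["contact_force"].round(2))
```

```text
pos [ 0.6762 -0.1083  0.0232] psi 66.29 clk 3.38 w 0.0753 q6 [-0.26  0.59  1.52  0.    1.02 -1.42]
shift mm now [ 1.7 -1.7 17.2]
[ 8.000e-04  2.054e-01  9.787e-01 -0.000e+00] [-0.28 -0.99 -0.91]
```

View pics/w3.png

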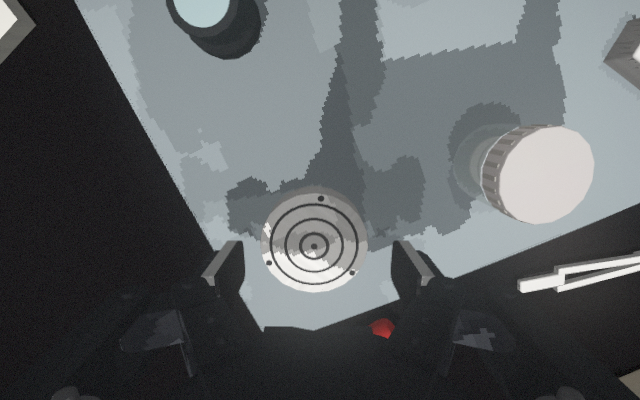

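Call:
drive_tool(targets=[0,0,0,2,-2,8,0.88,0,0,0,0,0,6,0.88,0,0,0,0,0,3,0.88,0,0,0,0,0,0,0.8,0,0,0,0,0,0,0.72,0,0,0,0,0,0,0.6,0,0,0,0,0,0,0.6,0,0,0,0,0,0,0.6])

```text
clock: 4.42
position: [0.6733, -0.1093, 0.0059]
ee_rot: [0.001, 0.205, 0.979, 0.0]
contact_force: [-0.4, 0.3, 4.5]
width: 0.0573
```

Run:
```python
from mv import *
s,im=snap("wrist","w4")
goto(.5600,.2567,.006,s=s);print(s["ee_rot"].round(4),s["contact_force"].round(2))
```

```text
pos [ 0.6733 -0.1093  0.0059] psi 66.29 clk 4.42 w 0.0573 q6 [-0.26  0.61  1.55  0.    0.98 -1.42]
shift mm now [250.9 289.5  -0.3]
[6.000e-04 2.054e-01 9.787e-01 0.000e+00] [-0.42  0.27  4.55]
```

View pics/w4.png

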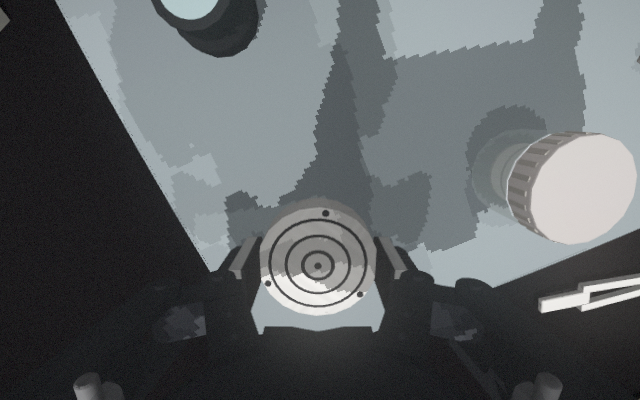

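Call:
drive_tool(targets=[0,0,0,0,0,-4,0.6,0,0,0,0,0,-10,0.6,0,0,0,0,0,-20,0.6,0,0,0,0,0,-20,0.6,0,0,0,0,0,-20,0.6,0,0,0,0,0,-16,0.6,0,0,0,0,0,0,0.6])

```text
clock: 5.35
position: [0.6738, -0.1095, 0.0969]
ee_rot: [0.002, 0.205, 0.979, -0.0]
contact_force: [-0.2, -0.5, -2.9]
width: 0.0576
```

Run:
```python
from mv import *
s,im=snap("wrist","w5")
s2,im=snap("scene","s5")
goto(.5600,.2567,.096,s=s);print(s["ee_rot"].round(4),s["contact_force"].round(2))
import cv2
a=cv2.imread("pics/w5.png");b=cv2.imread("pics/s5.png")
cv2.imwrite("pics/c5.png",cv2.hconcat([cv2.resize(a[150:350,180:480],None,fx=1.33,fy=1.33),cv2.resize(b[100:300,150:450],None,fx=1.33,fy=1.33)]))
```

```text
pos [ 0.6738 -0.1095  0.0969] psi 66.29 clk 5.35 w 0.0576 q6 [-0.26  0.52  1.45  0.    1.16 -1.42]
shift mm now [251.4 289.5   0.3]
[ 0.0015  0.2054  0.9787 -0.    ] [-0.17 -0.51 -2.88]
```

View pics/c5.png

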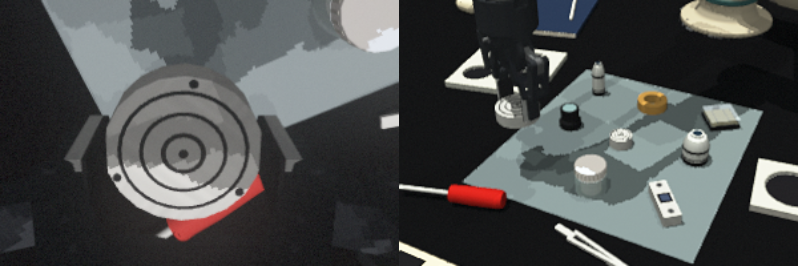

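Call:
drive_tool(targets=[0,0,0,10,12,0,0.6,0,0,0,20,23,0,0.6,0,0,0,32,37,0,0.6,0,0,0,32,37,0,0.6,0,0,0,32,37,0,0.6,0,0,0,32,37,0,0.6,0,0,0,32,37,0,0.6,0,0,0,32,37,0,0.6,0,0,0,20,22,0,0.6,0,0,0,10,10,0,0.6,0,0,0,0,0,0,0.6,0,0,0,0,0,0,0.6])

```text
clock: 6.95
position: [0.5586, 0.2557, 0.0951]
ee_rot: [0.0, 0.206, 0.979, -0.0]
contact_force: [-0.2, -0.2, -2.1]
width: 0.0574
```

Run:
```python
from mv import *
s,im=snap("wrist","w6");cm=cam("wrist",s)
goto(.5600,.2567,.009,s=s);print(s["ee_rot"].round(4),s["contact_force"].round(2))
print(w2pix(cm,[(.56,.2567,.011),(.549,.3475,.011)]))
```

```text
pos [0.5586 0.2557 0.0951] psi 66.26 clk 6.95 w 0.0574 q6 [ 0.32  0.43  1.62 -0.    1.09 -0.84]
shift mm now [-0.9  1.6 86.1]
[ 0.000e+00  2.057e-01  9.786e-01 -4.000e-04] [-0.16 -0.24 -2.06]
[[319.83728051 206.48208326]
 [420.78715891 149.3357932 ]]
```

View pics/w6.png

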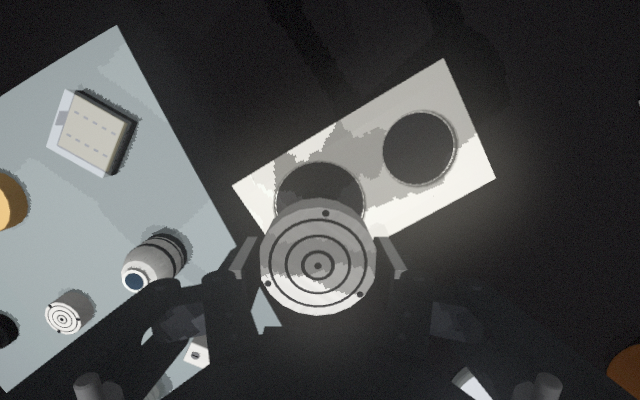

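Call:
drive_tool(targets=[0,0,0,0,1.5,10,0.6,0,0,0,0,0,20,0.6,0,0,0,0,0,20,0.6,0,0,0,0,0,14,0.6,0,0,0,0,0,8,0.6,0,0,0,0,0,3,0.6,0,0,0,0,0,0,0.6])

```text
clock: 7.88
position: [0.5592, 0.2581, 0.0205]
ee_rot: [0.0, 0.205, 0.979, 0.0]
contact_force: [-0.0, 1.0, -3.1]
width: 0.0567
```

Run:
```python
from mv import *
s,im=snap("wrist","w7");cm=cam("wrist",s)
goto(.5600,.2567,.009,s=s);print(s["ee_rot"].round(4),s["contact_force"].round(2))
```

```text
pos [0.5592 0.2581 0.0205] psi 66.29 clk 7.88 w 0.0567 q6 [ 0.32  0.51  1.7   0.    0.93 -0.84]
shift mm now [-1.3 -1.  11.5]
[3.000e-04 2.054e-01 9.787e-01 2.000e-04] [-0.04  0.97 -3.14]
```

View pics/w7.png

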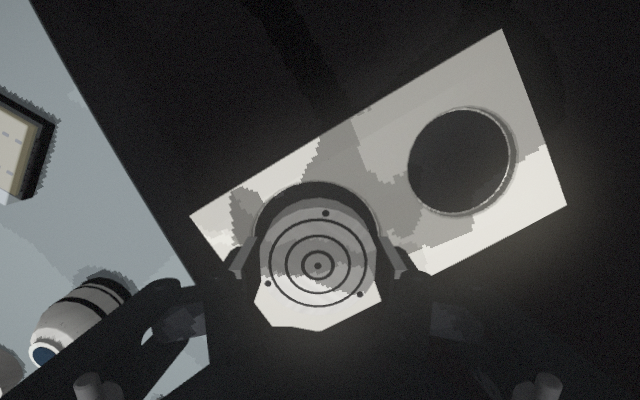

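Call:
drive_tool(targets=[0,0,0,-0.5,-0.5,4,0.6,0,0,0,0,0,3,0.6,0,0,0,0,0,2,0.6,0,0,0,0,0,1,0.6,0,0,0,0,0,0,0.6,0,0,0,0,0,0,0.6])

```text
clock: 8.68
position: [0.5593, 0.2575, 0.0104]
ee_rot: [0.0, 0.205, 0.979, 0.0]
contact_force: [0.7, 0.9, -2.7]
width: 0.0571
```

Call:
drive_tool(targets=[0,0,0,0,0,0.7,0.6,0,0,0,0,0,0.6,0.6,0,0,0,0,0,0.3,0.6,0,0,0,0,0,0,0.6])

```text
clock: 9.18
position: [0.5592, 0.2574, 0.0089]
ee_rot: [0.0, 0.205, 0.979, 0.0]
contact_force: [-0.9, 0.1, -0.6]
width: 0.057
```

Call:
drive_tool(targets=[0,0,0,0,0,0.4,0.6,0,0,0,0,0,0,0.6,0,0,0,0,0,0,0.72,0,0,0,0,0,0,0.85,0,0,0,0,0,0,0.85,0,0,0,0,0,0,0.85])

```text
clock: 9.93
position: [0.5593, 0.2574, 0.0082]
ee_rot: [-0.0, 0.205, 0.979, 0.0]
contact_force: [-0.1, -0.5, 0.1]
width: 0.0727
```

Run:
```python
from mv import *
s,im=snap("wrist","w8");cm=cam("wrist",s)
goto(.675,.0012,.1,s=s);print(s["ee_rot"].round(4),s["contact_force"].round(2))
```

```text
pos [0.5593 0.2574 0.0082] psi 66.29 clk 9.93 w 0.0727 q6 [ 0.32  0.53  1.71  0.    0.9  -0.84]
shift mm now [-209.  -188.   -91.8]
[-0.      0.2054  0.9787  0.    ] [-0.12 -0.51  0.13]
```

View pics/w8.png

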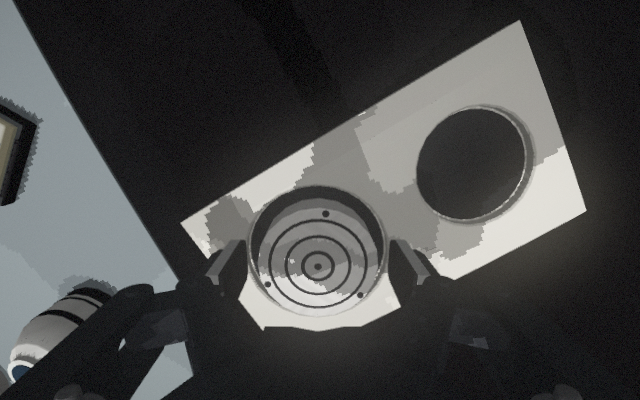

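Call:
drive_tool(targets=[0,0,0,0,0,-10,0.85,0,0,0,0,0,-25,0.85,0,0,0,0,0,-35,0.85,0,0,0,0,0,-35,0.8,0,0,0,-15,-13,-15,0.72,0,0,0,-35,-31,0,0.72,0,0,0,-37,-34,0,0.72,0,0,0,-37,-34,0,0.72,0,0,0,-37,-34,0,0.72,0,0,0,-30,-27,0,0.72,0,0,0,-14,-12,0,0.72,0,0,0,0,0,0,0.72])

```text
clock: 11.48
position: [0.6724, 0.0044, 0.1277]
ee_rot: [-0.001, 0.206, 0.978, 0.0]
contact_force: [0.6, 0.2, -0.7]
width: 0.0613
```

```bash
cat >> mv.py <<'E'
def toolpt(s,uv,z):
    """pixel -> point at world height z, in world and tool-shift mm"""
    cm=cam("wrist",s);w=pix2w(cm,uv,z);q=s["ee_rot"];M=R.from_quat([q[1],q[2],q[3],q[0]]).as_matrix()
    return w,((w-s["position"])@M*1000).round(1)
E
python3 - <<'E'
from mv import *
s,im=snap("wrist","w9");cm=cam("wrist",s)
goto(.675,.0012,.014,s=s);print(s["contact_force"].round(2))
print(w2pix(cm,[(.675,.0012,.047)]))
E
```

```text
pos [0.6724 0.0044 0.1277] psi 66.17 clk 11.47 w 0.0613 q6 [-0.1   0.49  1.43  0.    1.22 -1.25]
shift mm now [ -3.8  -1.9 113.7]
[ 0.64  0.23 -0.65]
[[315.63678399 211.10118545]]
```

View pics/w9.png

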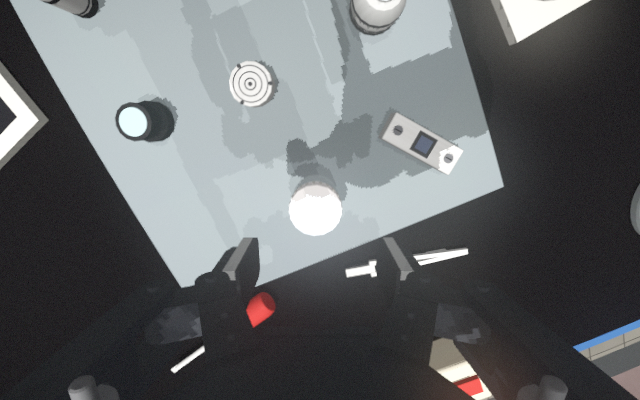

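Call:
drive_tool(targets=[0,0,0,-2,-2,10,0.72,0,0,0,0,0,20,0.72,0,0,0,0,0,25,0.72,0,0,0,0,0,15,0.72,0,0,0,0,0,5,0.72,0,0,0,0,0,0,0.72,0,0,0,0,0,0,0.72])

```text
clock: 12.4
position: [0.6743, 0.003, 0.0543]
ee_rot: [0.001, 0.205, 0.979, 0.0]
contact_force: [0.6, -0.5, -0.5]
width: 0.0612
```

Run:
```python
from mv import *
s,im=snap("wrist","w10");cm=cam("wrist",s)
goto(.675,.0012,.014,s=s);print(s["contact_force"].round(2))
print(w2pix(cm,[(.675,.0012,.047)]))
```

```text
pos [0.6743 0.003  0.0543] psi 66.3 clk 12.4 w 0.0612 q6 [-0.1   0.55  1.52  0.    1.07 -1.26]
shift mm now [-1.3 -1.4 40.3]
[ 0.59 -0.49 -0.46]
[[315.80724778 247.19471297]]
```

View pics/w10.png

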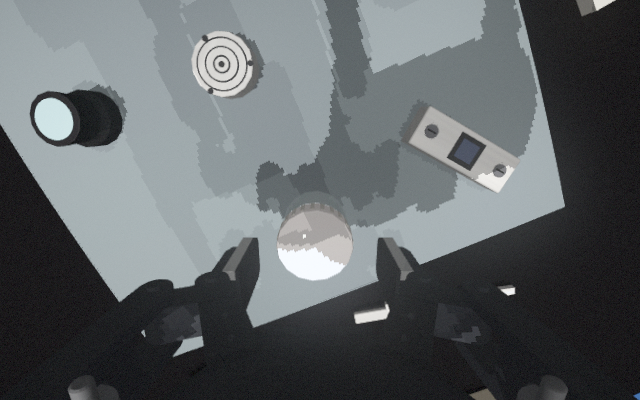

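Call:
drive_tool(targets=[0,0,0,1,-1.5,10,0.72,0,0,0,0,0,14,0.72,0,0,0,0,0,10,0.72,0,0,0,0,0,6,0.72,0,0,0,0,0,0,0.65,0,0,0,0,0,0,0.55,0,0,0,0,0,0,0.42,0,0,0,0,0,0,0.42,0,0,0,0,0,0,0.42], grip_force=30)

```text
clock: 13.58
position: [0.6725, 0.002, 0.0138]
ee_rot: [0.001, 0.205, 0.979, 0.0]
contact_force: [0.4, 0.1, 1.9]
width: 0.0435
```

Call:
drive_tool(targets=[0,0,0,0,0,-5,0.42,0,0,0,0,0,-15,0.42,0,0,0,0,0,-30,0.42,0,0,0,0,0,-30,0.42,0,0,0,5,5,-12,0.42,0,0,0,22,23,0,0.42,0,0,0,34,36,0,0.42,0,0,0,35,37,0,0.42,0,0,0,35,37,0,0.42,0,0,0,35,37,0,0.42,0,0,0,35,37,0,0.42,0,0,0,32,34,0,0.42])

```text
clock: 15.08
position: [0.5559, 0.3227, 0.1051]
ee_rot: [-0.001, 0.205, 0.979, -0.0]
contact_force: [-0.5, 0.3, -1.0]
width: 0.0437
```

Call:
drive_tool(targets=[0,0,0,14,15,0,0.42,0,0,0,5,6,0,0.42,0,0,0,0,0,0,0.42,0,0,0,0,0,0,0.42])

```text
clock: 15.58
position: [0.5493, 0.3464, 0.1053]
ee_rot: [0.0, 0.206, 0.979, -0.0]
contact_force: [-0.3, 0.2, -0.2]
width: 0.0434
```

Run:
```python
from mv import *
s,im=snap("wrist","w11");cm=cam("wrist",s)
goto(.549,.3475,.0168,s=s);print(s["contact_force"].round(2))
print(w2pix(cm,[(.549,.3475,.011)]))
```

```text
pos [0.5493 0.3464 0.1053] psi 66.21 clk 15.57 w 0.0434 q6 [ 0.46  0.47  1.52 -0.    1.15 -0.7 ]
shift mm now [ 0.7  1.  88.5]
[-0.34  0.16 -0.21]
[[319.03101915 201.25563809]]
```

View pics/w11.png

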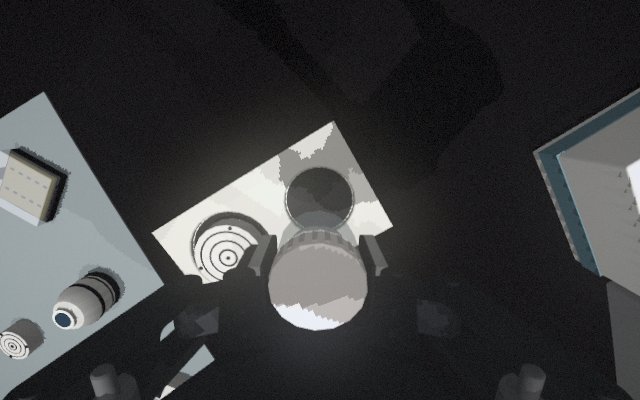

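Call:
drive_tool(targets=[0,0,0,0.5,1,10,0.42,0,0,0,0,0,20,0.42,0,0,0,0,0,22,0.42,0,0,0,0,0,14,0.42,0,0,0,0,0,8,0.42,0,0,0,0,0,2,0.42,0,0,0,0,0,0,0.42])

```text
clock: 16.5
position: [0.549, 0.3491, 0.0298]
ee_rot: [0.0, 0.205, 0.979, 0.0]
contact_force: [-0.1, -0.5, -0.4]
width: 0.0429
```

Run:
```python
from mv import *
s,im=snap("wrist","w12");cm=cam("wrist",s)
goto(.549,.3475,.0168,s=s);print(s["contact_force"].round(2))
print(w2pix(cm,[(.549,.3475,.011)]))
b=cv2.imread("pics/w12.png");cv2.imwrite("pics/w12c.png",cv2.resize(b[130:350,180:460],None,fx=2.5,fy=2.5))
```

```text
pos [0.549  0.3491 0.0298] psi 66.29 clk 16.5 w 0.0429 q6 [ 0.46  0.55  1.6   0.    0.99 -0.7 ]
shift mm now [-0.6 -1.5 13. ]
[-0.15 -0.53 -0.37]
[[315.67210566 237.79205747]]
```

View pics/w12c.png

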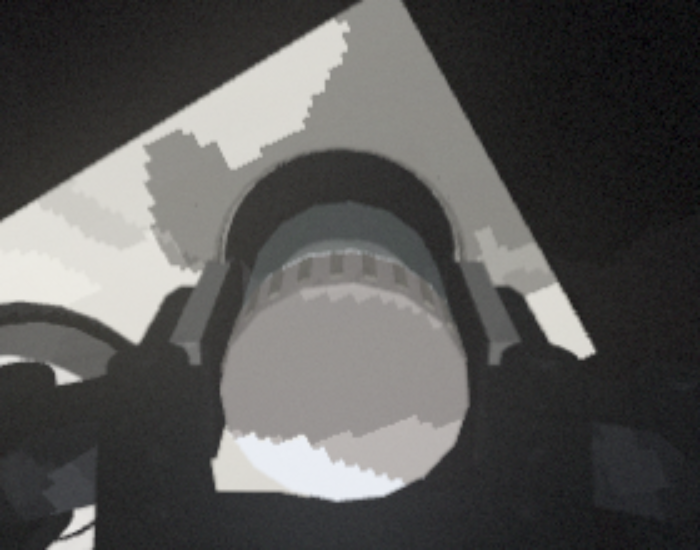

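```bash
cat > ov.py <<'E'
from mv import *
def circ(c,r,z): a=np.linspace(0,2*np.pi,60);return np.c_[c[0]+r*np.cos(a),c[1]+r*np.sin(a),0*a+z]
def draw(img,cm,P,col):
    p=w2pix(cm,P);cv2.polylines(img,[((p+.5)*8).astype(np.int32).reshape(-1,1,2)],True,col,1,cv2.LINE_AA,3)
E
python3 - <<'E'
from ov import *
s=get_state();cm=cam("wrist",s);b=cv2.imread("pics/w12.png")
t=s["position"];a=np.radians(66.29+90);xd=np.array([np.cos(a),np.sin(a)])
draw(b,cm,circ((.549,.3475),.03,.011),(0,0,255))
for dx,col in ((0,(0,255,0)),(-.004,(255,0,0))):
    c=t[:2]+dx*xd
    draw(b,cm,circ(c,.022,t[2]-.0118),col);draw(b,cm,circ(c,.022,t[2]-.0118+.045),col)
cv2.imwrite("pics/w12o.png",cv2.resize(b[130:350,180:460],None,fx=2.5,fy=2.5))
E
```

```text
(no output)
```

View pics/w12o.png

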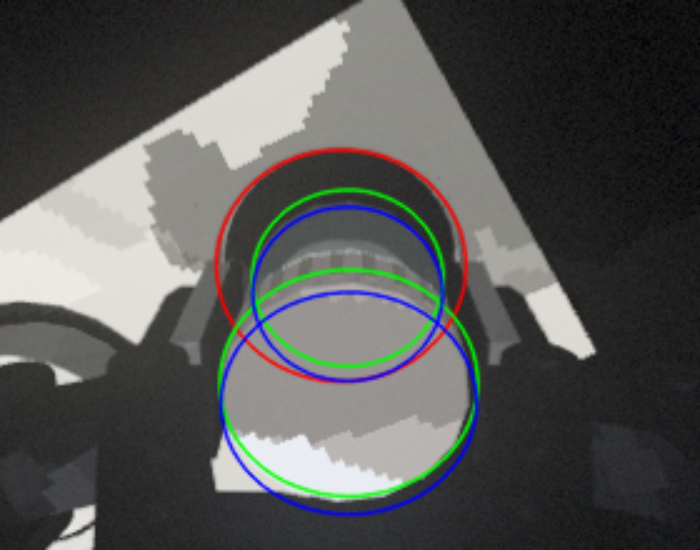

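Call:
drive_tool(targets=[0,0,0,1.5,-1.5,0,0.42,0,0,0,0,0,4,0.42,0,0,0,0,0,4,0.42,0,0,0,0,0,2,0.42,0,0,0,0,0,1,0.42,0,0,0,0,0,0,0.42,0,0,0,0,0,0,0.42])

```text
clock: 17.42
position: [0.5467, 0.3482, 0.0184]
ee_rot: [0.0, 0.205, 0.979, 0.0]
contact_force: [0.1, 0.1, -1.0]
width: 0.0431
```

Call:
drive_tool(targets=[0,0,0,0,0,0.7,0.42,0,0,0,0,0,0.5,0.42,0,0,0,0,0,0.4,0.42,0,0,0,0,0,0,0.42,0,0,0,0,0,0,0.42])

```text
clock: 18.05
position: [0.5466, 0.3481, 0.0168]
ee_rot: [0.0, 0.205, 0.979, 0.0]
contact_force: [-0.5, -0.8, 0.3]
width: 0.0438
```

Call:
drive_tool(targets=[0,0,0,0,0,0.4,0.42,0,0,0,0,0,0,0.42,0,0,0,0,0,0,0.52,0,0,0,0,0,0,0.62,0,0,0,0,0,0,0.68,0,0,0,0,0,0,0.68,0,0,0,0,0,-10,0.68,0,0,0,0,0,-25,0.68,0,0,0,0,0,-35,0.68,0,0,0,0,0,-35,0.68,0,0,0,-10,-5,-15,0.6,0,0,0,-10,-5,0,0.6])

```text
clock: 19.55
position: [0.5621, 0.3305, 0.1375]
ee_rot: [0.001, 0.205, 0.979, 0.001]
contact_force: [-0.6, -0.0, -0.4]
width: 0.0514
```

Run:
```python
from ov import *
s,im=snap("wrist","w13");cm=cam("wrist",s)
goto(.665,.1073,.13,psi=-50,s=s);print(s["contact_force"].round(2))
b=cv2.imread("pics/w13.png");
draw(b,cm,circ((.549,.3475),.03,.011),(0,0,255));draw(b,cm,circ((.549,.3475),.022,.050),(0,255,0))
draw(b,cm,circ((.560,.2567),.038,.011),(0,0,255));draw(b,cm,circ((.560,.2567),.03,.023),(0,255,0))
cv2.imwrite("pics/w13o.png",cv2.resize(b[100:320,130:460],None,fx=2.4,fy=2.4))
```

```text
pos [0.5621 0.3305 0.1375] psi 66.3 clk 19.55 w 0.0514 q6 [ 0.43  0.45  1.48 -0.    1.22 -0.73]
turn wz 116.3
shift after turn mm [-64.6 237.2   7.5]
shift mm now [-184.  -163.     7.6]
[-0.59 -0.03 -0.4 ]
```

View pics/w13o.png

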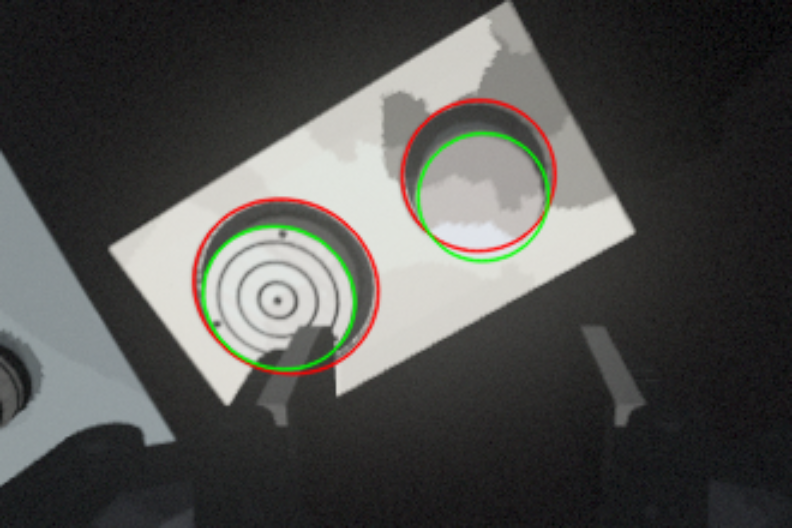

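Call:
drive_tool(targets=[0,0,0,-12,-10,2,0.5,0,0,0,-28,-25,5,0.5,0,0,0,-34,-30,0,0.5,0,0,0,-34,-30,0,0.5,0,0,0,-34,-30,0,0.5,0,0,0,-28,-25,0,0.5,0,0,0,-14,-13,0,0.5,0,0,10.5,0,0,0,0.5,0,0,10.6,0,0,0,0.5,0,0,10.6,0,0,0,0.5,0,0,10.6,0,0,0,0.5,0,0,10.6,0,0,0,0.5])

```text
clock: 21.1
position: [0.6629, 0.1081, 0.1282]
ee_rot: [-0.001, 0.622, 0.783, -0.001]
contact_force: [0.1, 0.2, 0.2]
width: 0.0426
```

Call:
drive_tool(targets=[0,0,10.6,0,0,0,0.5,0,0,10.6,0,0,0,0.5,0,0,10.6,0,0,0,0.5,0,0,10.6,0,0,0,0.5,0,0,10.6,0,0,0,0.5,0,0,10.5,0,0,0,0.5,0,0,0,0,0,0,0.5,0,0,0,0,0,0,0.5])

```text
clock: 22.1
position: [0.6634, 0.1079, 0.1288]
ee_rot: [-0.0, 0.94, 0.342, -0.0]
contact_force: [0.5, -0.1, 0.7]
width: 0.0427
```

Run:
```python
from ov import *
s,im=snap("wrist","w14");cm=cam("wrist",s)
goto(.665,.1073,.010,psi=-50,s=s);print(s["contact_force"].round(2))
```

```text
pos [0.6634 0.1079 0.1288] psi -49.94 clk 22.1 w 0.0427 q6 [0.06 0.49 1.43 0.   1.22 0.93]
turn wz 0.06
shift after turn mm [  0.8   1.5 118.8]
shift mm now [  0.9   1.6 118.8]
[ 0.53 -0.07  0.74]
```

View pics/w14.png

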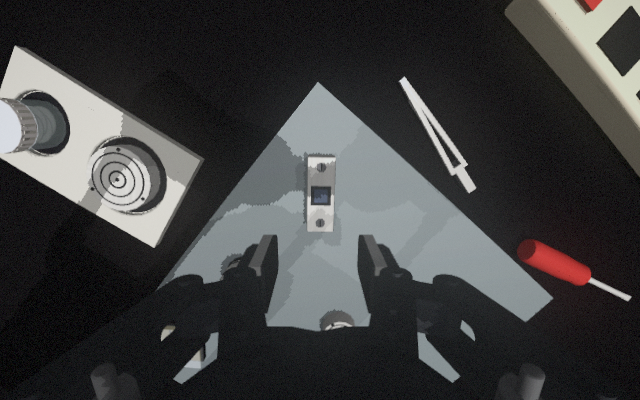

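Run:
```python
from ov import *
s=get_state()
b=cv2.imread("pics/w14.png");g=cv2.cvtColor(b,cv2.COLOR_BGR2GRAY)
cv2.imwrite("pics/w14c.png",cv2.resize(b[145:245,280:360],None,fx=6,fy=6,interpolation=cv2.INTER_CUBIC))
print(toolpt(s,[(308,157),(335,156),(333,231),(307,231),(321,196)],.02))
```

```text
(array([[0.68537935, 0.13707987, 0.02      ],
       [0.70111445, 0.11972872, 0.02      ],
       [0.6473909 , 0.07550743, 0.02      ],
       [0.63180395, 0.09402209, 0.02      ],
       [0.66592191, 0.10583499, 0.02      ]]), array([[ 35.5,  -8.3, 108.9],
       [ 36.4,  15.1, 108.9],
       [-33.1,  14.5, 108.9],
       [-33.2,  -9.8, 108.9],
       [  0.6,   3.1, 108.9]]))
```

View pics/w14c.png

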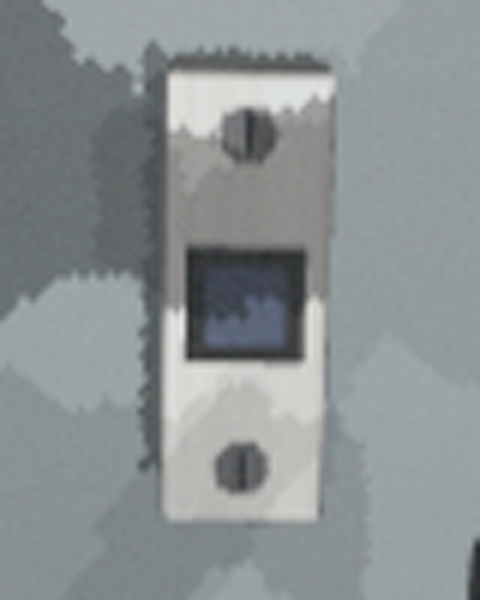

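Call:
drive_tool(targets=[0,0,1,1,2.5,10,0.5,0,0,0,0,0,22,0.5,0,0,0,0,0,26,0.5,0,0,0,0,0,26,0.5,0,0,0,0,0,16,0.5,0,0,0,0,0,9,0.5,0,0,0,0,0,4,0.5,0,0,0,0,0,0,0.5,0,0,0,0,0,0,0.5])

```text
clock: 23.28
position: [0.6668, 0.1065, 0.0172]
ee_rot: [0.0, 0.943, 0.333, 0.001]
contact_force: [0.0, -0.1, 0.3]
width: 0.0428
```

Run:
```python
from ov import *
s,im=snap("wrist","w15");cm=cam("wrist",s)
goto(.665,.1073,.010,psi=-51,s=s);print(s["contact_force"].round(2))
b=cv2.imread("pics/w15.png");cv2.imwrite("pics/w15c.png",cv2.resize(b[150:350,180:460],None,fx=2.5,fy=2.5))
```

```text
pos [0.6668 0.1065 0.0172] psi -51.11 clk 23.27 w 0.0428 q6 [0.06 0.59 1.55 0.   1.   0.95]
turn wz -0.11
shift after turn mm [-0.9 -1.8  7.2]
shift mm now [-0.9 -1.8  7.2]
[ 0.05 -0.05  0.31]
```

View pics/w15c.png

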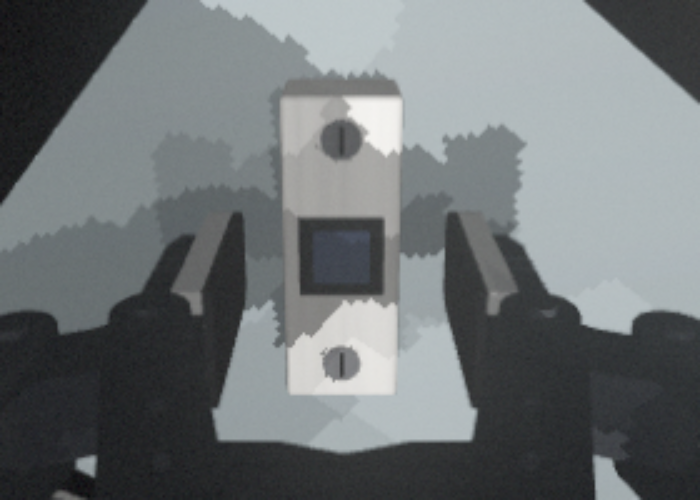

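Call:
drive_tool(targets=[0,0,0,0,0,4,0.5,0,0,0,0,0,2,0.5,0,0,0,0,0,1,0.5,0,0,0,0,0,0,0.4,0,0,0,0,0,0,0.3,0,0,0,0,0,0,0.2,0,0,0,0,0,0,0.2,0,0,0,0,0,0,0.2], grip_force=45)

```text
clock: 24.32
position: [0.6663, 0.1065, 0.0096]
ee_rot: [-0.0, 0.943, 0.333, 0.0]
contact_force: [-0.9, -0.3, 1.8]
width: 0.0233
```

Call:
drive_tool(targets=[0,0,0,0,0,-4,0.2,0,0,0,0,0,-12,0.2,0,0,0,0,0,-28,0.2,0,0,0,0,0,-32,0.2,0,0,0,0,0,-22,0.2,0,0,0,-5,1.6,-8,0.2,0,0,0,-20,6.4,-2,0.2,0,0,0,-40,13,0,0.2,0,0,0,-45,14.5,0,0.2,0,0,0,-50,16,0,0.2,0,0,0,-50,16,0,0.2,0,0,0,-50,16,0,0.2])

```text
clock: 25.82
position: [0.5129, -0.1235, 0.1161]
ee_rot: [-0.001, 0.943, 0.333, -0.001]
contact_force: [1.0, -0.3, -1.4]
width: 0.0238
```

Call:
drive_tool(targets=[0,0,0,-50,16,0,0.2,0,0,0,-50,16,0,0.2,0,0,0,-50,16,0,0.2,0,0,0,-40,13,0,0.2,0,0,0,-20,6.5,0,0.2,0,0,0,-7,2,0,0.2,0,0,-10.4,0,0,0,0.2,0,0,-10.4,0,0,0,0.2,0,0,-10.4,0,0,0,0.2,0,0,-10.4,0,0,0,0.2,0,0,-10.4,0,0,0,0.2,0,0,-10.4,0,0,0,0.2])

```text
clock: 27.32
position: [0.3903, -0.3108, 0.1166]
ee_rot: [-0.001, 0.631, 0.775, 0.0]
contact_force: [-0.3, -0.3, -3.0]
width: 0.024
```

Run:
```python
from ov import *
s,im=snap("wrist","w16");cm=cam("wrist",s)
goto(.3915,-.3124,.0126,psi=11.4,s=s);print(s["contact_force"].round(2))
b=cv2.imread("pics/w16.png")
a=np.radians(11.4);M=np.array([[np.cos(a),-np.sin(a)],[np.sin(a),np.cos(a)]]);c=np.array([.4404,-.3026])
def rect(cx,cy,w,h): return np.c_[(np.array([[cx-w,cy-h],[cx+w,cy-h],[cx+w,cy+h],[cx-w,cy+h]]))@M.T+c,np.full(4,.011)]
draw(b,cm,rect(0,0,.083,.089),(0,0,255));draw(b,cm,rect(-.05,0,.0205,.043),(0,0,255));draw(b,cm,rect(.034,.04,.033,.033),(0,0,255))
cv2.imwrite("pics/w16o.png",b)
```

```text
pos [ 0.3903 -0.3108  0.1166] psi 11.68 clk 27.32 w 0.024 q6 [-0.81  0.26  1.84  0.    1.04 -1.02]
turn wz 0.28
shift after turn mm [ -1.8   0.8 104. ]
shift mm now [ -2.    0.9 104. ]
[-0.32 -0.33 -2.97]
```

View pics/w16o.png

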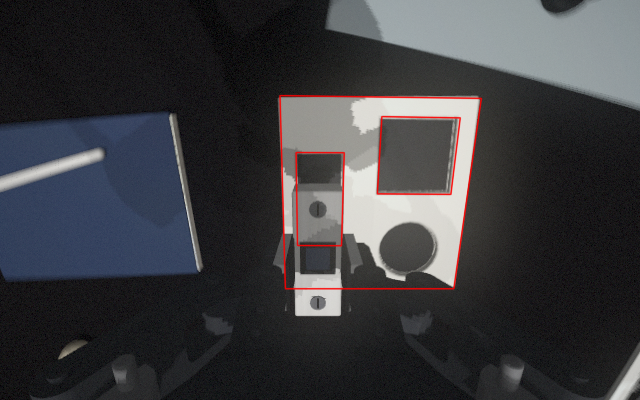

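Call:
drive_tool(targets=[0,0,0.2,-0.5,1,8,0.2,0,0,0,0,0,20,0.2,0,0,0,0,0,24,0.2,0,0,0,0,0,20,0.2,0,0,0,0,0,13,0.2,0,0,0,0,0,6,0.2,0,0,0,0,0,3,0.2,0,0,0,0,0,0,0.2,0,0,0,0,0,0,0.2])

```text
clock: 28.5
position: [0.3924, -0.3128, 0.0238]
ee_rot: [0.001, 0.636, 0.772, -0.0]
contact_force: [0.3, 0.5, -3.0]
width: 0.0235
```

```bash
cat >> ov.py <<'E'
a=np.radians(11.4);TM=np.array([[np.cos(a),-np.sin(a)],[np.sin(a),np.cos(a)]]);TC=np.array([.4404,-.3026])
def rect(cx,cy,w,h,z=.011): return np.c_[(np.array([[cx-w,cy-h],[cx+w,cy-h],[cx+w,cy+h],[cx-w,cy+h]]))@TM.T+TC,np.full(4,z)]
E
python3 - <<'E'
from ov import *
s,im=snap("wrist","w17");cm=cam("wrist",s)
goto(.3915,-.3124,.0126,psi=11.4,s=s);print(s["contact_force"].round(2))
b=cv2.imread("pics/w17.png")
draw(b,cm,rect(-.05,0,.0205,.043),(0,0,255));draw(b,cm,rect(-.05,0,.0125,.035,s["position"][2]-.0076),(0,255,0))
cv2.imwrite("pics/w17o.png",cv2.resize(b[110:350,180:460],None,fx=2.5,fy=2.5))
E
```

```text
pos [ 0.3924 -0.3128  0.0238] psi 11.08 clk 28.5 w 0.0235 q6 [-0.81  0.38  1.95  0.    0.81 -1.01]
turn wz -0.32
shift after turn mm [ 0.6 -0.8 11.2]
shift mm now [ 0.6 -0.8 11.2]
[ 0.31  0.52 -3.04]
```

View pics/w17o.png

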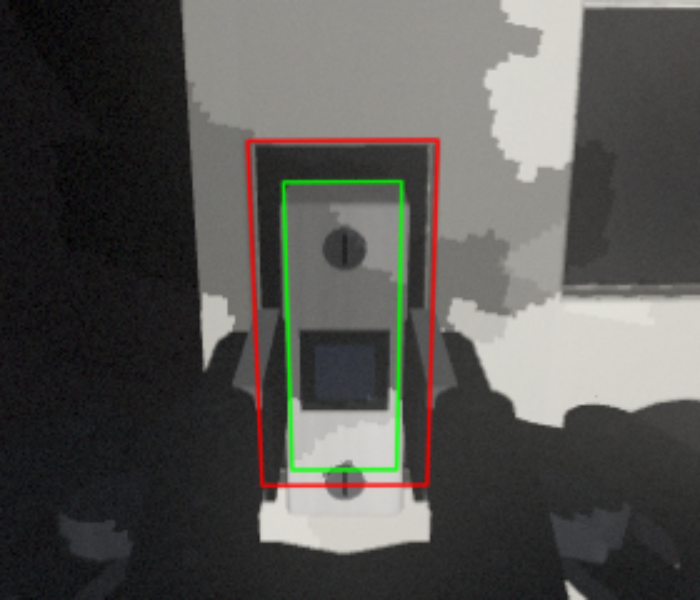

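Call:
drive_tool(targets=[0,0,0,0.5,-0.5,4,0.2,0,0,0,0,0,3,0.2,0,0,0,0,0,1.5,0.2,0,0,0,0,0,1,0.2,0,0,0,0,0,0,0.2,0,0,0,0,0,0,0.2])

```text
clock: 29.3
position: [0.3916, -0.3121, 0.0138]
ee_rot: [0.0, 0.635, 0.772, 0.0]
contact_force: [-0.9, 0.1, -2.2]
width: 0.0236
```

Call:
drive_tool(targets=[0,0,0,0,0,0.5,0.2,0,0,0,0,0,0.5,0.2,0,0,0,0,0,0,0.2,0,0,0,0,0,0,0.2])

```text
clock: 29.8
position: [0.3915, -0.312, 0.0128]
ee_rot: [-0.0, 0.635, 0.772, 0.0]
contact_force: [-0.3, -0.6, -3.2]
width: 0.0232
```

Call:
drive_tool(targets=[0,0,0,0,0,0.4,0.2,0,0,0,0,0,0,0.2,0,0,0,0,0,0,0.2])

```text
clock: 30.18
position: [0.3915, -0.3121, 0.0125]
ee_rot: [0.0, 0.635, 0.772, 0.0]
contact_force: [-0.4, 0.6, -0.4]
width: 0.0238
```

Call:
drive_tool(targets=[0,0,0,0,0,0.2,0.2,0,0,0,0,0,0,0.2,0,0,0,0,0,0,0.3,0,0,0,0,0,0,0.4,0,0,0,0,0,0,0.45,0,0,0,0,0,0,0.45,0,0,0,0,0,-10,0.45,0,0,0,0,0,-25,0.45,0,0,0,0,0,-35,0.45,0,0,0,0,0,-35,0.5,0,0,0,5,0,-13,0.6,0,0,0,5,0,0,0.7])

```text
clock: 31.68
position: [0.3897, -0.302, 0.1308]
ee_rot: [0.001, 0.635, 0.772, -0.0]
contact_force: [-1.1, 0.6, -0.4]
width: 0.0595
```

Run:
```python
from ov import *
s,im=snap("wrist","w18");cm=cam("wrist",s)
goto(.4313,.115,.13,psi=38.5,s=s);print(s["contact_force"].round(2))
b=cv2.imread("pics/w18.png")
cv2.imwrite("pics/w18o.png",cv2.resize(b[80:320,180:500],None,fx=2.4,fy=2.4))
```

```text
pos [ 0.3897 -0.302   0.1308] psi 11.09 clk 31.68 w 0.0595 q6 [-0.8   0.23  1.83  0.    1.07 -0.99]
turn wz -27.41
shift after turn mm [300.4 292.2   0.8]
shift mm now [4.012e+02 1.211e+02 4.000e-01]
[-1.08  0.6  -0.43]
```

View pics/w18o.png

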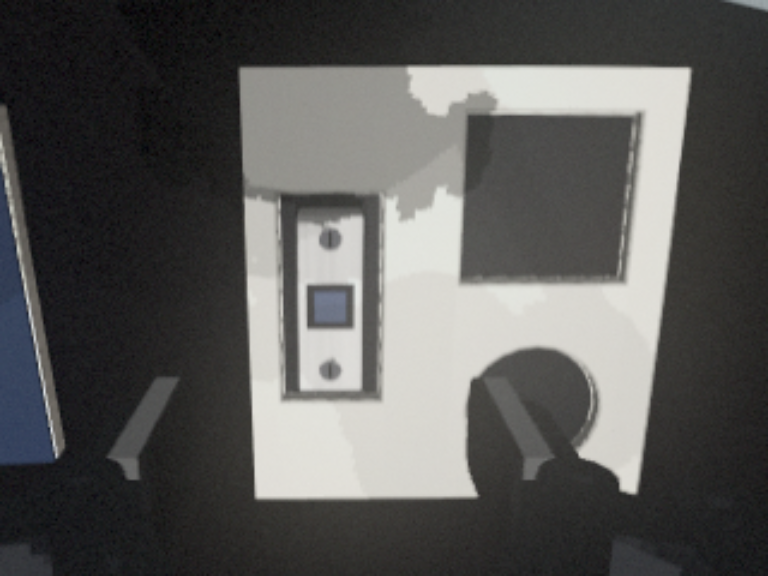

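Call:
drive_tool(targets=[0,0,0,12,4,0,0.8,0,0,0,32,10,0,0.8,0,0,0,50,15,0,0.8,0,0,0,55,17,0,0.8,0,0,0,55,17,0,0.8,0,0,0,55,17,0,0.8,0,0,0,55,17,0,0.8,0,0,0,50,14,0,0.8,0,0,0,27,7,0,0.8,0,0,0,10,3,0,0.8,0,0,-9.1,0,0,0,0.8,0,0,-9.1,0,0,0,0.8])

```text
clock: 33.22
position: [0.4304, 0.1141, 0.1294]
ee_rot: [-0.001, 0.503, 0.864, -0.001]
contact_force: [-0.5, -0.1, 0.4]
width: 0.0682
```

Call:
drive_tool(targets=[0,0,-9.1,0,0,0,0.8,0,0,0,0,0,0,0.8,0,0,0,0,0,0,0.8])

```text
clock: 33.6
position: [0.4309, 0.1141, 0.1299]
ee_rot: [-0.0, 0.437, 0.9, -0.0]
contact_force: [-0.3, -0.0, -0.1]
width: 0.0681
```

Run:
```python
from ov import *
s,im=snap("wrist","w19");cm=cam("wrist",s)
goto(.4313,.115,.008,psi=38.5,s=s);print(s["contact_force"].round(2))
b=cv2.imread("pics/w19.png")
cv2.imwrite("pics/w19o.png",cv2.resize(b[120:320,180:460],None,fx=2.8,fy=2.8))
```

```text
pos [0.4309 0.1141 0.1299] psi 38.23 clk 33.6 w 0.0681 q6 [ 0.1   0.17  1.93 -0.    1.05 -0.56]
turn wz -0.27
shift after turn mm [  0.4   0.9 121.9]
shift mm now [  0.4   1.  121.9]
[-0.33 -0.02 -0.13]
```

View pics/w19o.png

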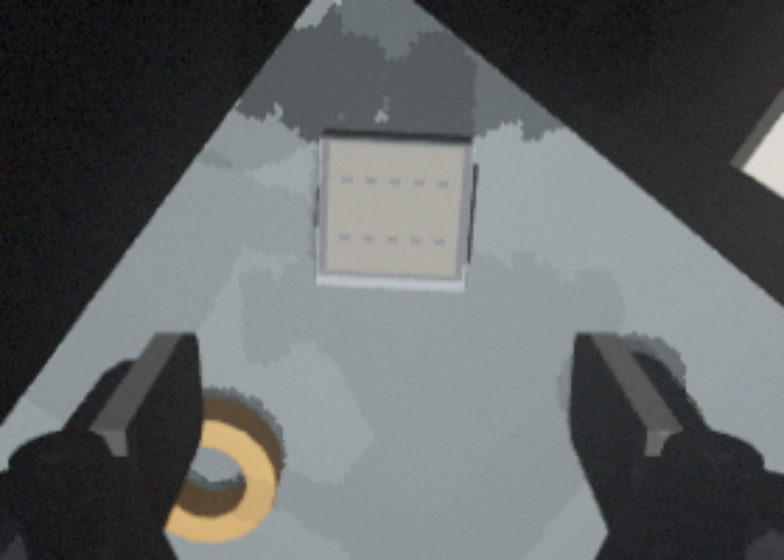

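Call:
drive_tool(targets=[0,0,1.9,0.5,2.5,10,0.8,0,0,0,0,0,22,0.8,0,0,0,0,0,26,0.8,0,0,0,0,0,26,0.8,0,0,0,0,0,16,0.8,0,0,0,0,0,8,0.8,0,0,0,0,0,3,0.8,0,0,0,0,0,0,0.8,0,0,0,0,0,0,0.8], grip_force=30)

```text
clock: 34.78
position: [0.4334, 0.1166, 0.0197]
ee_rot: [0.001, 0.45, 0.893, 0.0]
contact_force: [0.3, 0.3, 0.0]
width: 0.0679
```

Run:
```python
from ov import *
s,im=snap("wrist","w20");cm=cam("wrist",s)
goto(.4313,.115,.008,psi=36.3,s=s);print(s["contact_force"].round(2))
b=cv2.imread("pics/w20.png")
cv2.imwrite("pics/w20o.png",cv2.resize(b[120:320,180:460],None,fx=2.8,fy=2.8))
```

```text
pos [0.4334 0.1166 0.0197] psi 36.48 clk 34.77 w 0.0679 q6 [ 0.11  0.32  2.07  0.    0.75 -0.53]
turn wz 0.18
shift after turn mm [-0.  -2.6 11.7]
shift mm now [-0.  -2.6 11.7]
[0.28 0.32 0.03]
```

View pics/w20o.png

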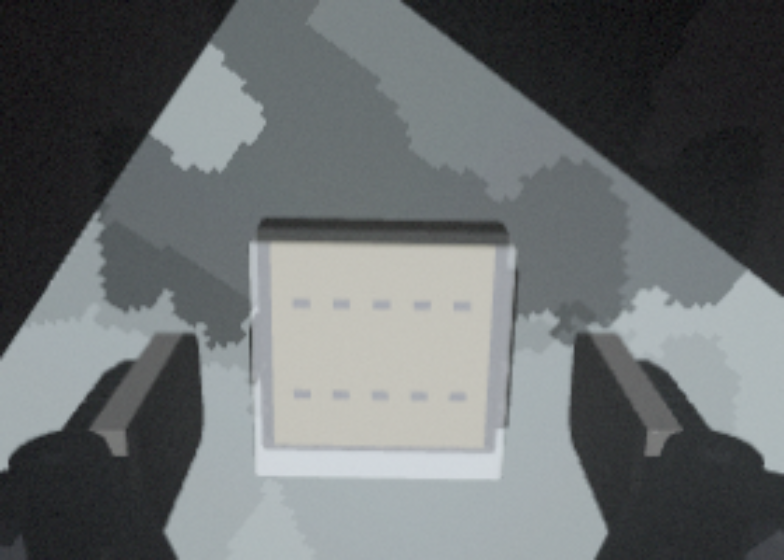

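Call:
drive_tool(targets=[0,0,1,1.5,-0.5,6,0.8,0,0,0,0,0,4,0.8,0,0,0,0,0,1.5,0.8,0,0,0,0,0,0,0.7,0,0,0,0,0,0,0.6,0,0,0,0,0,0,0.48,0,0,0,0,0,0,0.48,0,0,0,0,0,0,0.48])

```text
clock: 35.83
position: [0.4317, 0.1174, 0.008]
ee_rot: [0.0, 0.458, 0.889, 0.0]
contact_force: [0.7, -0.7, 3.0]
width: 0.0487
```

Run:
```python
from ov import *
s,im=snap("wrist","w21");cm=cam("wrist",s)
goto(.4658,-.2567,.12,psi=11.4,s=s);print(s["contact_force"].round(2))
b=cv2.imread("pics/w21.png")
cv2.imwrite("pics/w21o.png",cv2.resize(b[120:320,180:460],None,fx=2.8,fy=2.8))
```

```text
pos [0.4317 0.1174 0.008 ] psi 35.49 clk 35.83 w 0.0487 q6 [ 0.11  0.34  2.08  0.    0.71 -0.51]
turn wz 24.09
shift after turn mm [-373.5  -40.6 -112. ]
shift mm now [-324.4 -189.4 -112.1]
[ 0.73 -0.67  3.05]
```

View pics/w21o.png

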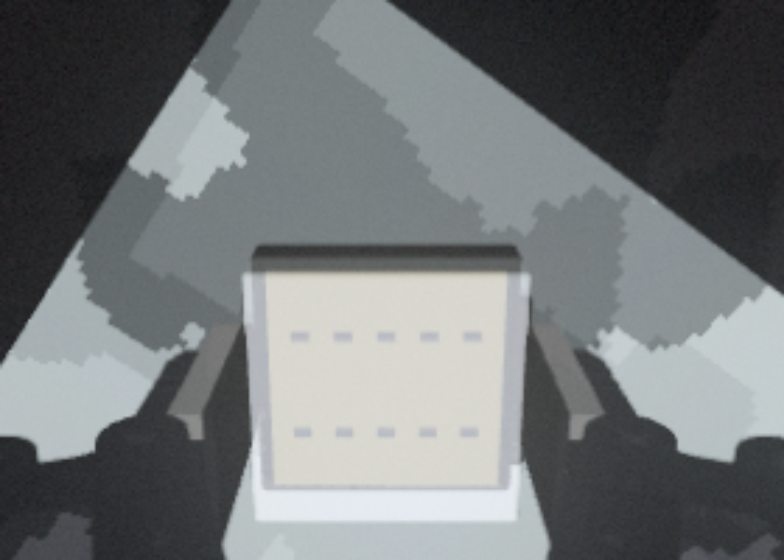

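Call:
drive_tool(targets=[0,0,0,0,0,-4,0.48,0,0,0,0,0,-14,0.48,0,0,0,0,0,-28,0.48,0,0,0,0,0,-34,0.48,0,0,0,0,0,-24,0.48,0,0,0,-8,-5,-8,0.48,0,0,0,-26,-15,0,0.48,0,0,0,-40,-23,0,0.48,0,0,0,-45,-26,0,0.48,0,0,0,-45,-26,0,0.48,0,0,0,-45,-26,0,0.48,0,0,0,-45,-26,0,0.48])

```text
clock: 37.38
position: [0.4583, -0.1767, 0.1187]
ee_rot: [-0.001, 0.458, 0.889, 0.0]
contact_force: [0.7, 0.9, -0.2]
width: 0.0492
```

Call:
drive_tool(targets=[0,0,0,-38,-23,0,0.48,0,0,0,-24,-14,0,0.48,0,0,0,-8,-5,0,0.48,0,0,8,0,0,0,0.48,0,0,8,0,0,0,0.48,0,0,8,0,0,0,0.48,0,0,0,0,0,0,0.48,0,0,0,0,0,0,0.48])

```text
clock: 38.38
position: [0.4654, -0.2554, 0.1194]
ee_rot: [-0.0, 0.632, 0.775, 0.0]
contact_force: [-0.5, 0.1, -0.6]
width: 0.0491
```

Run:
```python
from ov import *
s,im=snap("wrist","w22");cm=cam("wrist",s)
goto(.4658,-.2567,.011,psi=11.4,s=s);print(s["contact_force"].round(2))
b=cv2.imread("pics/w22.png")
draw(b,cm,rect(.034,.04,.033,.033),(0,0,255))
cv2.imwrite("pics/w22o.png",b)
```

```text
pos [ 0.4654 -0.2554  0.1194] psi 11.63 clk 38.38 w 0.0491 q6 [-0.63  0.3   1.77  0.    1.07 -0.84]
turn wz 0.23
shift after turn mm [-1.300e+00  1.000e-01  1.084e+02]
shift mm now [ -1.4   0.2 108.4]
[-0.48  0.11 -0.61]
```

View pics/w22o.png

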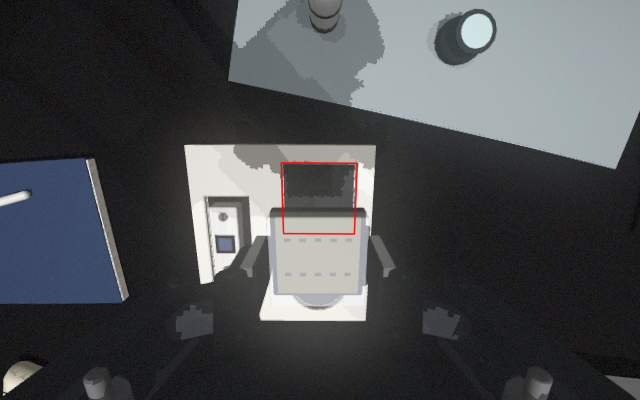

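Call:
drive_tool(targets=[0,0,0.2,-2,0,8,0.48,0,0,0,0,0,20,0.48,0,0,0,0,0,24,0.48,0,0,0,0,0,20,0.48,0,0,0,0,0,14,0.48,0,0,0,0,0,7,0.48,0,0,0,0,0,3,0.48,0,0,0,0,0,0,0.48,0,0,0,0,0,0,0.48])

```text
clock: 39.55
position: [0.4666, -0.2584, 0.0242]
ee_rot: [0.001, 0.634, 0.773, 0.0]
contact_force: [-0.6, -0.7, 0.4]
width: 0.0492
```

Run:
```python
from ov import *
s,im=snap("wrist","w23");cm=cam("wrist",s)
goto(.4658,-.2567,.011,psi=11.4,s=s);print(s["contact_force"].round(2))
b=cv2.imread("pics/w23.png");z=s["position"][2]-.006
draw(b,cm,rect(.034,.04,.033,.033),(0,0,255));draw(b,cm,rect(.034,.04,.025,.025,z),(0,255,0));draw(b,cm,rect(.034,.04,.025,.025,z+.018),(0,255,0))
cv2.imwrite("pics/w23o.png",cv2.resize(b[120:350,180:460],None,fx=2.5,fy=2.5))
```

```text
pos [ 0.4666 -0.2584  0.0242] psi 11.29 clk 39.55 w 0.0492 q6 [-0.64  0.41  1.88  0.    0.84 -0.83]
turn wz -0.11
shift after turn mm [ 1.8 -0.4 13.2]
shift mm now [ 1.8 -0.4 13.2]
[-0.61 -0.71  0.38]
```

View pics/w23o.png

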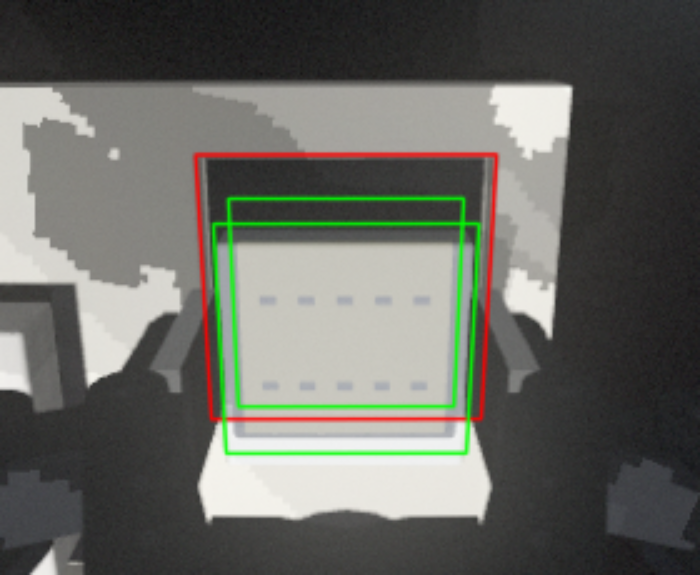

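Call:
drive_tool(targets=[0,0,0,2.5,-0.3,2,0.48,0,0,0,0,0,4,0.48,0,0,0,0,0,3,0.48,0,0,0,0,0,2,0.48,0,0,0,0,0,0.7,0.48,0,0,0,0,0,0,0.48,0,0,0,0,0,0,0.48])

```text
clock: 40.48
position: [0.4654, -0.2557, 0.012]
ee_rot: [0.0, 0.634, 0.773, 0.0]
contact_force: [-0.4, -0.3, -1.2]
width: 0.0493
```

Run:
```python
from ov import *
s,im=snap("wrist","w24");cm=cam("wrist",s)
goto(.4658,-.2567,.011,psi=11.4,s=s);print(s["contact_force"].round(2))
b=cv2.imread("pics/w24.png");z=s["position"][2]-.006
draw(b,cm,rect(.034,.04,.025,.025,z+.018),(0,255,0))
cv2.imwrite("pics/w24o.png",cv2.resize(b[120:350,180:460],None,fx=2.5,fy=2.5))
```

```text
pos [ 0.4654 -0.2557  0.012 ] psi 11.29 clk 40.48 w 0.0493 q6 [-0.63  0.43  1.9   0.    0.81 -0.83]
turn wz -0.11
shift after turn mm [-1.   0.2  1. ]
shift mm now [-1.   0.2  1. ]
[-0.37 -0.26 -1.21]
```

View pics/w24o.png

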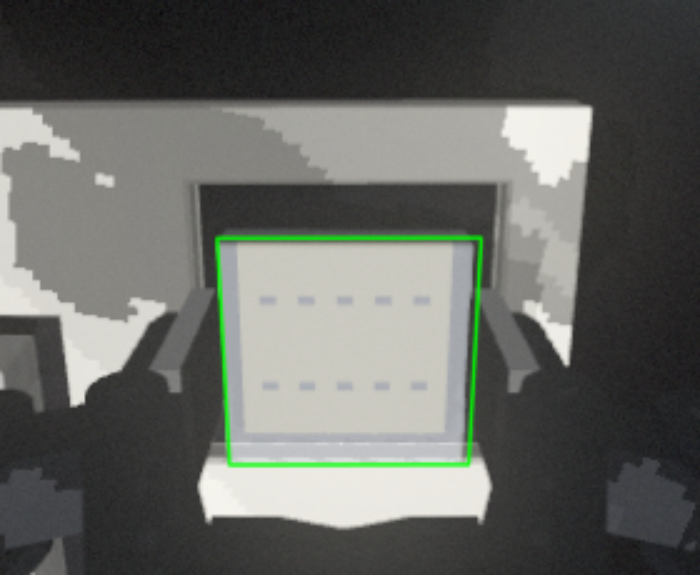

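Call:
drive_tool(targets=[0,0,0,0,0,0.6,0.48,0,0,0,0,0,0.4,0.48,0,0,0,0,0,0.2,0.48,0,0,0,0,0,0,0.48,0,0,0,0,0,0,0.48])

```text
clock: 41.15
position: [0.4654, -0.2557, 0.011]
ee_rot: [0.0, 0.634, 0.773, 0.0]
contact_force: [-1.2, 0.5, 2.8]
width: 0.0492
```

Call:
drive_tool(targets=[0,0,0,0,0,0,0.55,0,0,0,0,0,0,0.65,0,0,0,0,0,0,0.72,0,0,0,0,0,0,0.72,0,0,0,0,0,-10,0.72,0,0,0,0,0,-25,0.72,0,0,0,0,0,-35,0.72,0,0,0,0,0,-35,0.7,0,0,0,0,0,-15,0.7,0,0,0,0,0,0,0.7])

```text
clock: 42.4
position: [0.4658, -0.256, 0.1317]
ee_rot: [0.001, 0.634, 0.773, 0.0]
contact_force: [0.1, -0.1, -0.4]
width: 0.0593
```

Run:
```python
from ov import *
s,im=snap("wrist","w25");cm=cam("wrist",s)
goto(.5465,.1091,.13,psi=11.3,s=s);print(s["contact_force"].round(2))
b=cv2.imread("pics/w25.png")
draw(b,cm,rect(.034,.04,.033,.033),(0,0,255))
cv2.imwrite("pics/w25o.png",cv2.resize(b[120:350,180:460],None,fx=2.5,fy=2.5))
```

```text
pos [ 0.4658 -0.256   0.1317] psi 11.29 clk 42.4 w 0.0593 q6 [-0.63  0.29  1.75  0.    1.1  -0.83]
turn wz -0.01
shift after turn mm [342.2 150.7   1.7]
shift mm now [342.2 150.6   1.4]
[ 0.11 -0.06 -0.42]
```

View pics/w25o.png

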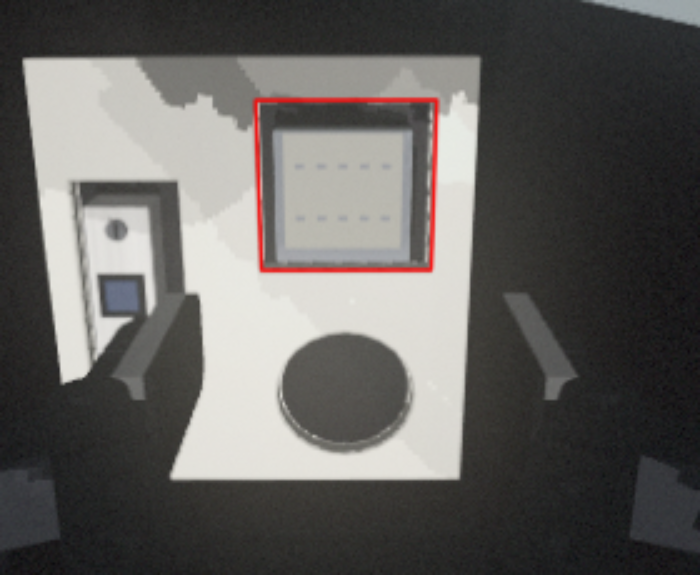

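Call:
drive_tool(targets=[0,0,0,10,4.5,0,0.68,0,0,0,30,13,0,0.68,0,0,0,45,20,0,0.68,0,0,0,50,22,0,0.68,0,0,0,50,22,0,0.68,0,0,0,50,22,0,0.68,0,0,0,45,20,0,0.68,0,0,0,38,17,0,0.68,0,0,0,18,8,0,0.68,0,0,0,6,2,0,0.68,0,0,0,0,0,0,0.68,0,0,0,0,0,0,0.68], grip_force=45)

```text
clock: 43.95
position: [0.5457, 0.108, 0.1307]
ee_rot: [-0.0, 0.635, 0.773, -0.0]
contact_force: [-0.9, -0.5, 0.6]
width: 0.0582
```

Run:
```python
from ov import *
s,im=snap("wrist","w26");cm=cam("wrist",s)
goto(.5465,.1091,.012,s=s);print(s["contact_force"].round(2))
b=cv2.imread("pics/w26.png")
draw(b,cm,circ((.5465,.1091),.010,.050),(0,0,255));draw(b,cm,circ((.5465,.1091),.020,.002),(0,255,0))
cv2.imwrite("pics/w26o.png",cv2.resize(b[120:350,180:460],None,fx=2.5,fy=2.5))
```

```text
pos [0.5457 0.108  0.1307] psi 11.21 clk 43.95 w 0.0582 q6 [ 0.07  0.32  1.7  -0.    1.12 -0.12]
shift mm now [  1.    1.1 118.7]
[-0.86 -0.46  0.58]
```

View pics/w26o.png

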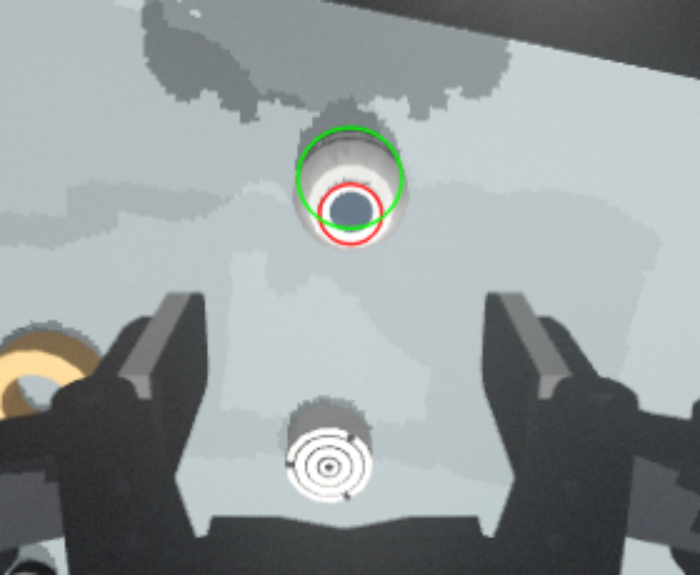

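Call:
drive_tool(targets=[0,0,0,1,1,10,0.68,0,0,0,0,0,20,0.68,0,0,0,0,0,25,0.68,0,0,0,0,0,22,0.68,0,0,0,0,0,12,0.68,0,0,0,0,0,5,0.68,0,0,0,0,0,0,0.68,0,0,0,0,0,0,0.68])

```text
clock: 45.0
position: [0.5474, 0.1104, 0.0375]
ee_rot: [0.001, 0.634, 0.773, 0.001]
contact_force: [0.5, -0.2, 0.1]
width: 0.0579
```

Run:
```python
from ov import *
s,im=snap("wrist","w27");cm=cam("wrist",s)
goto(.5465,.1091,.010,s=s);print(s["contact_force"].round(2))
b=cv2.imread("pics/w27.png")
draw(b,cm,circ((.5465,.1091),.010,.050),(0,0,255));draw(b,cm,circ((.5465,.1091),.020,.002),(0,255,0))
cv2.imwrite("pics/w27o.png",cv2.resize(b[120:350,180:460],None,fx=2.5,fy=2.5))
```

```text
pos [0.5474 0.1104 0.0375] psi 11.29 clk 45.0 w 0.0579 q6 [ 0.07  0.43  1.81  0.    0.9  -0.12]
shift mm now [-1.1 -1.2 27.5]
[ 0.53 -0.19  0.12]
```

View pics/w27o.png

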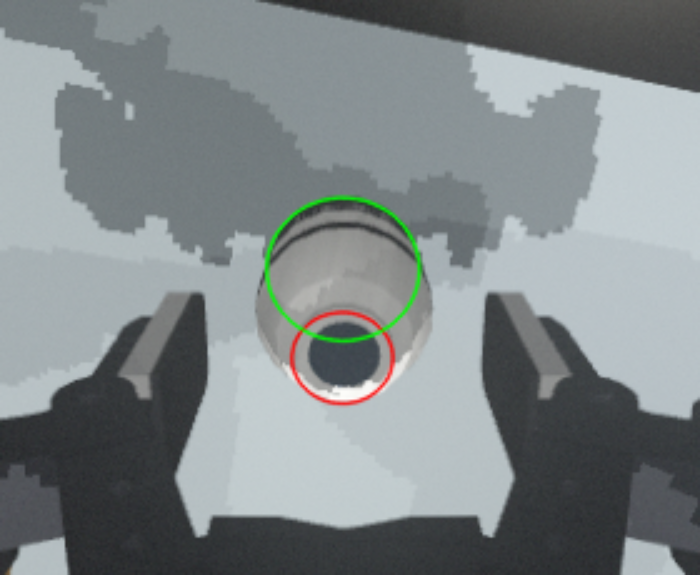

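Call:
drive_tool(targets=[0,0,0,-0.5,-0.8,8,0.68,0,0,0,0,0,10,0.68,0,0,0,0,0,6,0.68,0,0,0,0,0,3,0.68,0,0,0,0,0,0,0.6,0,0,0,0,0,0,0.5,0,0,0,0,0,0,0.38,0,0,0,0,0,0,0.38,0,0,0,0,0,0,0.38])

```text
clock: 46.18
position: [0.5466, 0.1098, 0.0103]
ee_rot: [0.0, 0.634, 0.773, 0.0]
contact_force: [0.1, -0.0, 4.3]
width: 0.0381
```

Call:
drive_tool(targets=[0,0,0,0,0,-4,0.38,0,0,0,0,0,-14,0.38,0,0,0,0,0,-28,0.38,0,0,0,0,0,-34,0.38,0,0,0,0,0,-24,0.38,0,0,0,-8,-3,-6,0.38,0,0,0,-26,-9,0,0.38,0,0,0,-42,-15,0,0.38,0,0,0,-50,-17,0,0.38,0,0,0,-50,-17,0,0.38,0,0,0,-50,-17,0,0.38,0,0,0,-50,-17,0,0.38])

```text
clock: 47.68
position: [0.5055, -0.1813, 0.119]
ee_rot: [-0.001, 0.634, 0.773, -0.0]
contact_force: [1.7, 0.2, -0.1]
width: 0.0378
```

Call:
drive_tool(targets=[0,0,0,-50,-18,0,0.38,0,0,0,-44,-16,0,0.38,0,0,0,-36,-13,0,0.38,0,0,0,-19,-7,0,0.38,0,0,0,-6,-2,0,0.38,0,0,0,0,0,0,0.38,0,0,0,0,0,0,0.38])

```text
clock: 48.55
position: [0.4825, -0.341, 0.1197]
ee_rot: [-0.0, 0.634, 0.774, 0.0]
contact_force: [0.4, 0.7, -2.0]
width: 0.0381
```

Run:
```python
from ov import *
s,im=snap("wrist","w28");cm=cam("wrist",s)
goto(.4832,-.3428,.0133,psi=11.3,s=s);print(s["contact_force"].round(2))
b=cv2.imread("pics/w28.png");t=s["position"]
draw(b,cm,circ((.4832,-.3428),.028,.011),(0,0,255));draw(b,cm,circ(t,.020,t[2]-.0083),(0,255,0));draw(b,cm,circ(t,.010,t[2]-.0083+.048),(0,255,0))
cv2.imwrite("pics/w28o.png",cv2.resize(b[120:350,180:460],None,fx=2.5,fy=2.5))
```

```text
pos [ 0.4825 -0.341   0.1197] psi 11.37 clk 48.55 w 0.0381 q6 [-0.73  0.38  1.64  0.    1.12 -0.93]
turn wz 0.07
shift after turn mm [ -1.9   0.3 106.4]
shift mm now [ -2.    0.3 106.4]
[ 0.42  0.74 -1.96]
```

View pics/w28o.png

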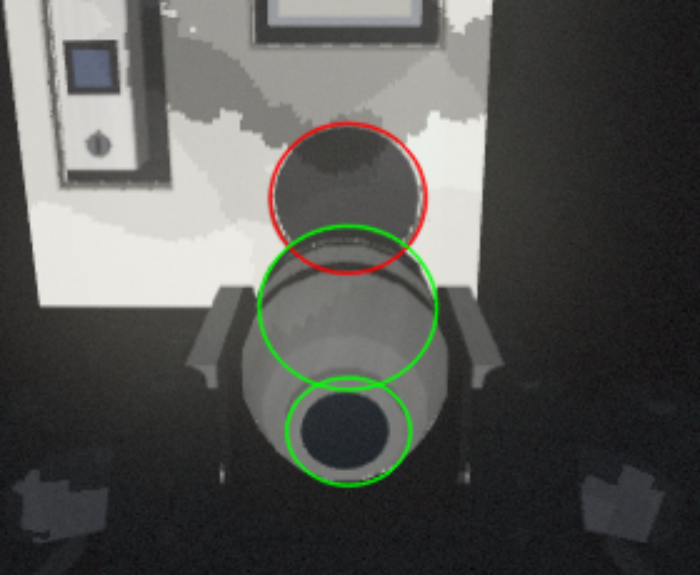

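Call:
drive_tool(targets=[0,0,0,-0.5,0,8,0.38,0,0,0,0,0,20,0.38,0,0,0,0,0,24,0.38,0,0,0,0,0,20,0.38,0,0,0,0,0,12,0.38,0,0,0,0,0,6,0.38,0,0,0,0,0,2,0.38,0,0,0,0,0,0,0.38,0,0,0,0,0,0,0.38])

```text
clock: 49.72
position: [0.4828, -0.3434, 0.0284]
ee_rot: [0.001, 0.634, 0.773, -0.0]
contact_force: [0.1, -0.4, -0.8]
width: 0.0381
```

Run:
```python
from ov import *
s,im=snap("wrist","w29");cm=cam("wrist",s)
goto(.4832,-.3428,.0133,psi=11.3,s=s);print(s["contact_force"].round(2))
b=cv2.imread("pics/w29.png");t=s["position"]
draw(b,cm,circ((.4832,-.3428),.028,.011),(0,0,255));draw(b,cm,circ(t,.020,t[2]-.0083),(0,255,0))
cv2.imwrite("pics/w29o.png",cv2.resize(b[120:350,180:460],None,fx=2.5,fy=2.5))
```

```text
pos [ 0.4828 -0.3434  0.0284] psi 11.29 clk 49.73 w 0.0381 q6 [-0.74  0.48  1.74  0.    0.92 -0.93]
turn wz -0.01
shift after turn mm [ 0.5  0.5 15.1]
shift mm now [ 0.5  0.4 15.1]
[ 0.09 -0.4  -0.8 ]
```

View pics/w29o.png

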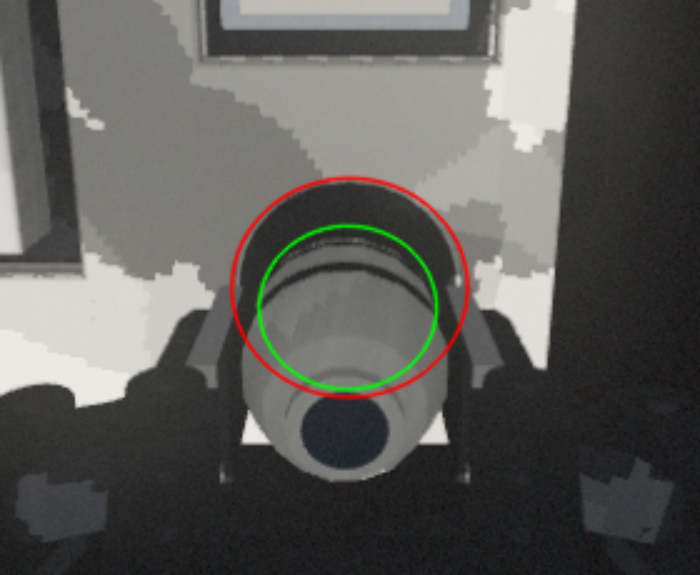

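Call:
drive_tool(targets=[0,0,0,1.3,0.2,2,0.38,0,0,0,0,0,5,0.38,0,0,0,0,0,4,0.38,0,0,0,0,0,2,0.38,0,0,0,0,0,0.7,0.38,0,0,0,0,0,0,0.38,0,0,0,0,0,0,0.38])

```text
clock: 50.65
position: [0.4825, -0.3418, 0.0142]
ee_rot: [0.0, 0.634, 0.773, 0.0]
contact_force: [0.3, -0.4, -1.4]
width: 0.0377
```

Call:
drive_tool(targets=[0,0,0,0,0,0.5,0.38,0,0,0,0,0,0.5,0.38,0,0,0,0,0,0,0.38,0,0,0,0,0,0,0.38])

```text
clock: 51.15
position: [0.4825, -0.3418, 0.0134]
ee_rot: [0.0, 0.634, 0.773, 0.0]
contact_force: [-1.2, 0.8, 1.5]
width: 0.0382
```

Call:
drive_tool(targets=[0,0,0,0,0,0,0.45,0,0,0,0,0,0,0.55,0,0,0,0,0,0,0.64,0,0,0,0,0,0,0.64,0,0,0,0,0,0,0.64,0,0,0,0,0,-10,0.64,0,0,0,0,0,-25,0.64,0,0,0,0,0,-35,0.64,0,0,0,0,0,-40,0.64,0,0,0,-10,0,-30,0.64,0,0,0,-20,0,-10,0.64,0,0,0,0,0,0,0.64])

```text
clock: 52.65
position: [0.4891, -0.3726, 0.1648]
ee_rot: [0.002, 0.634, 0.773, -0.0]
contact_force: [-0.4, 0.4, -0.7]
width: 0.0547
```

Run:
```python
from ov import *
s,im=snap("wrist","w30");cm=cam("wrist",s)
snap("scene","s30");snap("top","t30")
print(s["position"],s["contact_force"].round(2))
a=cv2.imread("pics/w30.png");b=cv2.imread("pics/s30.png");t=cv2.imread("pics/t30.png")
f=lambda i,x0,y0,x1,y1:cv2.resize(i[y0:y1,x0:x1],(400,300),interpolation=cv2.INTER_CUBIC)
cv2.imwrite("pics/c30.png",cv2.vconcat([cv2.hconcat([f(a,160,60,480,300),f(b,150,80,550,380)]),cv2.hconcat([f(t,140,130,300,250),f(t,370,195,490,285)])]))
```

```text
[ 0.489066   -0.37261744  0.16476722] [-0.4   0.37 -0.74]
```

View pics/c30.png

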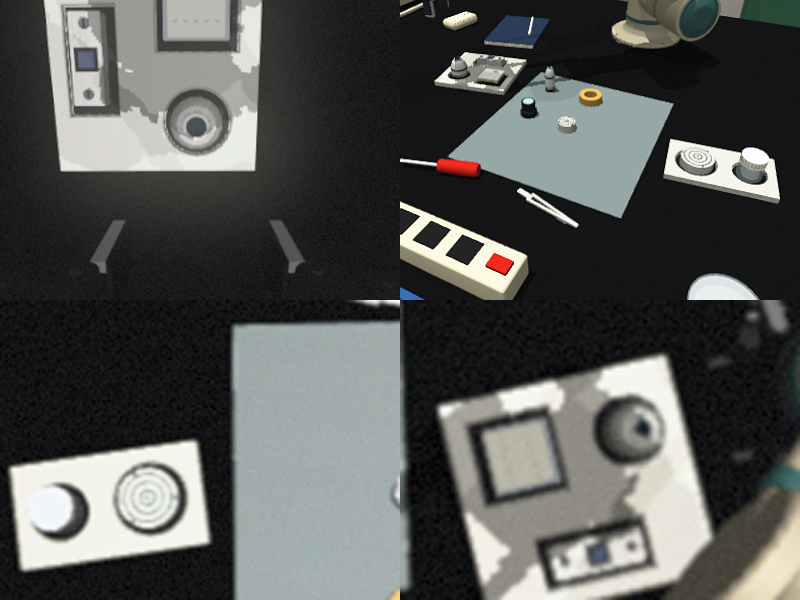

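Run:
```python
from ov import *
cm=cam("top");b=cv2.imread("pics/t30.png")
for c,r,z in [((.549,.3475),.022,.05),((.56,.2567),.03,.023),((.4832,-.3428),.010,.053),((.549,.3475),.03,.011),((.4832,-.3428),.028,.011)]: draw(b,cm,circ(c,r,z),(0,0,255))
draw(b,cm,rect(-.05,0,.0125,.035,.023),(0,0,255));draw(b,cm,rect(.034,.04,.025,.025,.023),(0,0,255))
f=lambda i,x0,y0,x1,y1:cv2.resize(i[y0:y1,x0:x1],(400,300),interpolation=cv2.INTER_CUBIC)
cv2.imwrite("pics/t30o.png",cv2.hconcat([f(b,140,180,240,255),f(b,370,205,490,295)]))
print(get_state()["qd"].round(3))
```

```text
[ 0.006  0.003  0.008 -0.001 -0.003 -0.002]
```

View pics/t30o.png

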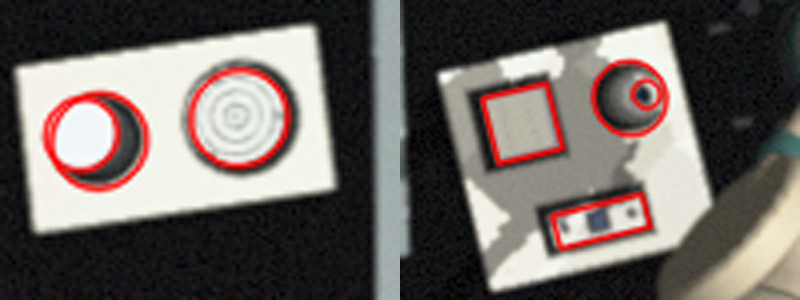

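All five pieces match the overlay for a flat, seated position, to within about 2 mm. The arm is clear of everything, so I'm handing in.

```bash
python3 -c "
from rig import *
print(sign_off(), get_state()['clock'])"
```

```text
the job is handed in; nothing more can be done
the job is handed in; nothing more can be done
```

Both kits are made up and the job is handed in at about 53 s of the 128 s allowed. I placed the pieces in the order asked: chuck and jar into the wafer tray, then the standard, probe box and stout objective into the calibration tray. Each was lowered in small steps until the force reading suggested it was on the pocket floor, then released.

**Last checks:**
- **Fit:** the final top and wrist pictures show all five pieces upright in their own pockets. They lie within about 2 mm of where a flat, seated piece should appear.
- **Left in the stock:** the small chuck and the slim objective still stand on the pad, along with the loupe and the tape.
- **Arm:** it is clear of everything. At the end of each move the contact forces read only a few newtons.

**Disagreements:**
- **Cameras:** the top and wrist cameras differed by about 2 mm, inside the 8 mm of clearance in each pocket.
- **Jar contact:** the jar is light, so its force signal at contact was weak. I set it down mainly by the known height, and the pictures afterwards showed it seated.
- **Gripper width:** it read about 1 to 3 mm under each piece's true size while holding. No piece slipped.

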